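# Tuck the flashing sample under the hold-down flap

## Task

Swing the magnifier on the jig all the way round to its stop, clear of the bed, then pick up the ribbed steel flashing strip from the bench and slide its plain edge under the jig's loose flap, between the two rails, until it is fully home against the end stop - without lifting the flap. Finish while still holding the strip with the gripper and pressing it firmly flat onto the rubber bed; do not let go. Leave the other things on the bench where they are.

Things in the scene. Friction and masses are not known exactly. Their poses are not given: they have to be found in the camera images.
- jig: Fixed jig: aluminium base, x -90 to +120 mm, y -75 to +75, 10 mm thick, an ear out to y = +127. Origin on the bench surface; +x is the way the strip is pushed under the flap, z up. Two rails along x (-75 to +85), at y = +-40, inner faces 72 mm apart, tops 16 mm above the bench; the bed between them. Flap at the +x end; the magnifier's 16 mm thick post at x = +10, y = +105.
- bed_pad: The thin dark rubber bed between the rails, fixed on the jig: 163 x 68 mm, from x = -85 to +78 mm of the jig; its top is 12 mm above the bench. Origin at its underside, 10 mm above the jig's origin, same axes.
- bed_home (a point): Point on the bed's top at the end stop, hidden under the flap, 80 mm along +x from the jig's origin and 12 mm above the bench; axes as the jig's. The middle of the strip's leading edge (strip_edge) comes here when the strip is fully home.
- flap (a joint): Hinge of the thin aluminium hold-down flap (0.12 kg, 88 mm wide, 4 mm thick) at the jig's +x end. 0 = lying in its rest, where it stays by its own weight; positive (rad) = lifted. At 0 its underside is 19 mm above the bench, so 7 mm above the bed, and it covers the last 38 mm of bed before the end stop: its near lip, slightly turned up, is at x = +42 mm of the jig, the top of the lip about 27 mm above the bench, its hinge at x = +105. A push of under 1 N at the lip lifts it.
- flap_lip (a point): Middle of the flap's near (turned-up) lip, at mid-thickness of the flap.
- loupe (a joint): Hinge, about the vertical, of the magnifier's swing arm. 0 = the arm points along the jig's -y, over the bed; grows (rad) counterclockwise seen from above, away round the +x side, to its stop at 2.1. It starts between 0 and 0.4, stays where it is left (about 1.1 N at the knob moves it). Arm 8 mm thick, its top 108 mm above the bench; the lens ring, 72 mm across, is centred 125 mm from the hinge.
- loupe_hinge (a point): Axis of the magnifier's hinge, on the jig's post, at mid-thickness of the arm (104 mm above the bench); axes as the jig's.
- loupe_knob (a point): Upright black knob on top of the magnifier's arm, 75 mm from the hinge: 12 mm in diameter, standing from 107 to 143 mm above the bench. The point is on its axis, 128 mm above the bench.
- strip: Loose steel flashing sample, about 0.15 kg: flat strip 100 mm (x) x 60 mm (y) x 4 mm, with a standing rib 8 mm thick (across y; a round bead 10 mm across along its top, to 40 mm above the underside; solid to 37 mm), running along x from -45 to -5 mm, on the strip's middle line. Origin at the centre of the underside; z up. +x points to the plain edge that goes under the flap. It starts flat on the bench.
- strip_edge (a point): Middle of the strip's plain leading edge, at the underside: 50 mm along the strip's +x from its origin.
- strip_rib (a point): Middle of the strip's rib, where it is gripped across its 8 mm thickness: at x = -25 mm, 26 mm above the underside.
- felt_tin: Bystander: round white tin with a dark green lid, 66 mm across, 30 mm high; origin under its centre.
- weight_1: Bystander: brass knobbed weight 36 mm across, 40 mm high; origin under its centre.
- tape_cream: Bystander: roll of cream tape lying flat, 63 mm across, 24 mm high; origin under its centre.
- rubber_stick_1: Bystander: pale green block of rubber 18 x 42 x 13 mm; origin under its centre.
Mind the look-alikes: they are no part of the job. There is more than one size of the strip; the one meant has the size given above.

How it is judged (in metres and radians):
On the way, in this order (a step that is already met when the one before it is completed fails the run):
1. the magnifier is swung round, clear of the bed (hinge past 1.85 rad) (value of joint loupe above 1.85 rad), for 0.2 s.
2. the strip's leading edge is under the flap by 15 mm or more, between the rails, the flap down (x of strip_edge in the frame of bed_home above -0.02 m and y of strip_edge in the frame of bed_home between -0.01 and 0.01 m and z of strip_edge in the frame of bed_home below 0.008 m and value of joint flap below 0.04 rad), for 0.1 s.
At the end, for the whole second after the job is handed in: Strip flat (0.05 rad) on the bed, leading edge under the flap within 6 mm of the stop and 8 mm of the middle, in line within 0.1 rad; gripper still on it (over 2 N), pressing it on the bed with over 5 N, at rest; flap down (under 0.04 rad), magnifier past 1.85 rad (x of strip_edge in the frame of bed_home above -0.006 m and y of strip_edge in the frame of bed_home between -0.008 and 0.008 m and z of strip_edge in the frame of bed_home below 0.004 m and angle between strip's own z axis and vertical below 0.05 rad and angle between the x axis of strip and the x axis of jig, either way round below 0.1 rad and value of joint flap below 0.04 rad and value of joint loupe above 1.85 rad and contact force between strip and bed_pad above 5 N and contact force between the fingers and strip above 2 N and linear speed of strip below 0.01 m/s); the arm keeps its last pose, push and grip.
It fails at once if the flap is lifted (over 0.1 rad, about 6 mm at its lip) (value of joint flap above 0.1 rad).
It fails at once if a bystander is moved by more than 30 mm (distance of any of felt_tin, weight_1, tape_cream, rubber_stick_1 from where it was at the start of the episode above 0.03 m).
It also fails if it takes over 50 s, if anything falls off the work surface, if the arm or the gripper's body presses on something with over 40 N, if the wrist force passes 120 N, or if a joint passes its speed limit or range.

## Robot

A 6-joint arm with a two-finger parallel gripper is mounted at the origin on a cart in front of the work surface, level with it; the furniture and walls round the work are solid. World frame = base frame: x ahead of the robot, y to its left, z up, the work surface at z = 0. Lengths are in mm, angles in rad, forces in N, time in s.
With the tool pointing down it reaches from about 350 to 775 mm from the base axis. Payload 7.3 kg.
Tool frame: the origin (TCP) lies midway between the tips of the shut fingers; the grasp point (between the pads) lies 19 mm behind it; x points along the fingers, z is the direction in which the jaws open and shut, and the axes are right-handed (so a half turn about x gives the same grasp; the last joint's range is limited). The gripper opens to 92 mm and grips with 3 to 60 N. Pads are 19 mm wide; open, the fingers measure 130 mm over their backs; the gripper's body (75 mm by 190 mm) begins 47 mm behind the grasp point.
Start: joints at [1.02, 0.342, 1.524, -0, 1.275, -0.146], TCP at [206.751, 482.596, 226.741] pointing down, gripper open.
Joint ranges: [-2.53, 2.53], [-0.77, 2.02], [0.04, 2.7], [-1, 4.14], [0.28, 2.66], [-3.11, 3.11]. Speed limits (rad/s): [2.57, 2.57, 3.14, 3.14, 3.14, 3.14].

## Interface

Orientations are given as [roll, pitch, yaw] about the fixed x, y, z axes, in that order (R = Rz(yaw) Ry(pitch) Rx(roll)).
In Python, from plant import monitor, optics, close_job gives the robot as it stands.
- The arm moves only by the tool send_rows, never from a script. Its argument "commands" is a list that holds one entry, the list of rows, each a list of 5 numbers: the shift along the tool's x, y, z in m, then the turn about the tool's x in degrees, then the finger opening in m, from 0 to 0.0918. A call has 1 to 10 rows; each row shifts and turns the pose as measured when the row begins, along the tool's axes as they then stand; what a row does not reach is not made up. A row lasts 1/12 s, in which the tool goes at most 41.7 mm and 7.16 degrees, less where a joint would pass 70% of its speed; a pose out of reach is approached as far as the arm can. A call with a gripper value outside its range is refused whole. The fingers move at their own pace and stop on an object; the grip force is fixed at half the most. Time passes only in rows, so rows that do not move let the fingers close. It gives the time, the measured TCP pose, the force and the opening at its end, in the units of the state.
- monitor.get_obs(): the state, without advancing time (a new reading comes with each control period).
- optics.capture(name): name is "side" or "top"; returns a dict with "color" (400x640x3 uint8, blue, green, red), "camera_matrix" (3x3 intrinsics, pixels), "camera_from_world" (4x4, takes a point from world to camera coordinates). Camera axes: x right, y down, z forward; pixel columns grow to the right and rows downward; lengths in mm; the calibration is good to about 2 mm. A picture is of the moment at which its call begins. There is no depth.
- close_job(): hands the job in, once; it reports no verdict.
The state is a dict: "time": time; "joint_positions": joint angles; "dq": joint speeds; "tau": joint torques, N m; "tool_pos": TCP position; "tcp_rot": TCP orientation; "contact_force": force on the tool from outside, world axes, zero at the start; "moment": the same for the moment, N m; "grip_width": finger opening in mm.
Only numpy, scipy, OpenCV 4.12 (cv2) and the standard library are available. Lean on these libraries where they do the work, as an engineer would, in place of code of your own. Each camera call takes 0.05 s, during which the arm holds its last target.

## Working session

There is one attempt and no reset: what is moved stays moved. The work goes in short steps, Python scripts to look and compute and a tool call to move; the robot and the scene stay as the last step left them, time stands still between calls to the robot, and variables do not carry over. Pictures are saved under pics/ and viewed, and the job is handed in when it is done.

Besides the shell and the picture viewer there is one more tool, called as a command line: name --argument value ..., lists and objects as JSON in quotes. send_rows: Moves the arm, as the interface text tells. Its arguments: {"type":"object","properties":{"commands":{"type":"array","items":{"type":"array","items":{"type":"array","items":{"type":"number"}}}}},"required":["commands"]}

```bash
ls; mkdir -p pics
cat > h.py <<'E'
import numpy as np, cv2
from plant import monitor, optics
def cap(n,f):
    d=optics.capture(n); cv2.imwrite('pics/'+f,d['color']); np.savez('pics/'+f[:-4]+'.npz',**d); return d
def proj(d,p):
    q=np.array(d['camera_from_world'])@np.append(p,1); u=np.array(d['camera_matrix'])@q[:3]; return u[:2]/u[2]
def ray(d,u,v,z):
    T=np.array(d['camera_from_world']);R=T[:3,:3];c=-R.T@T[:3,3]
    r=R.T@np.linalg.inv(d['camera_matrix'])@np.array([u,v,1.]); return c+r*(z-c[2])/r[2]
E
python3 - <<'E'
from h import *
for n in('side','top'):
    d=cap(n,n+'0.png'); T=d['camera_from_world']; print(n,-T[:3,:3].T@T[:3,3],d['camera_matrix'])
print(monitor.get_obs())
E
```

```text
pics
side [ 216.42110217 -808.41760579  735.72929608] [[451.42840576   0.         326.84041944]
 [  0.         451.42840576 204.31708526]
 [  0.           0.           1.        ]]
top [ 333.34333132   92.94616578 1222.1729364 ] [[384.77834557   0.         319.13906405]
 [  0.         384.77834557 199.2908326 ]
 [  0.           0.           1.        ]]
{'time': 0.1, 'joint_positions': array([ 1.02003659e+00,  3.42624096e-01,  1.52489602e+00,  4.71834634e-06,
        1.27540288e+00, -1.46005659e-01]), 'dq': array([-0.00255998, -0.00068828, -0.00127594, -0.00011845, -0.00076383,
       -0.00133575]), 'tau': array([ 1.02343649e-03, -4.32004845e+01, -2.44693708e+01,  7.17431470e-02,
        5.28009573e-02, -5.50246671e-05]), 'tool_pos': array([206.53575705, 482.28434198, 226.13837888]), 'tcp_rot': array([ 2.99219529,  1.56946598, -2.12494915]), 'contact_force': array([-0.33703155,  0.04822408, -0.07226762]), 'moment': array([ 0.02348263, -0.02633681,  0.05580478]), 'grip_width': 91.297283600516}
```

View pics/side0.png

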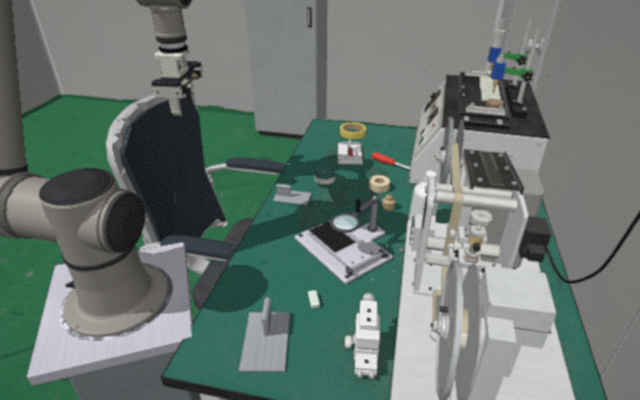

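View pics/top0.png

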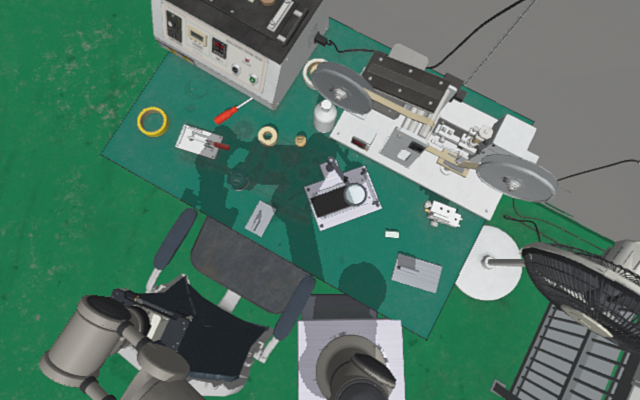

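Run:
```python
from h import *
a=cv2.imread('pics/top0.png'); 
c=a[145:295,235:455]; cv2.imwrite('pics/t0c.png',cv2.resize(c,None,fx=3.6,fy=3.6,interpolation=cv2.INTER_CUBIC))
b=cv2.imread('pics/side0.png')
c=b[165:290,255:425]; cv2.imwrite('pics/s0c.png',cv2.resize(c,None,fx=4.7,fy=4.7,interpolation=cv2.INTER_CUBIC))
d=np.load('pics/top0.npz')
for p in [(0,0,0),(400,0,0),(400,200,0),(206,482,226)]: print(p,proj(d,p))
```

```text
(0, 0, 0) [351.10866466 371.0146967 ]
(400, 0, 0) [347.62683435 237.51111761]
(400, 200, 0) [284.44112798 238.44265127]
(206, 482, 226) [163.92333331 313.05537376]
```

View pics/t0c.png

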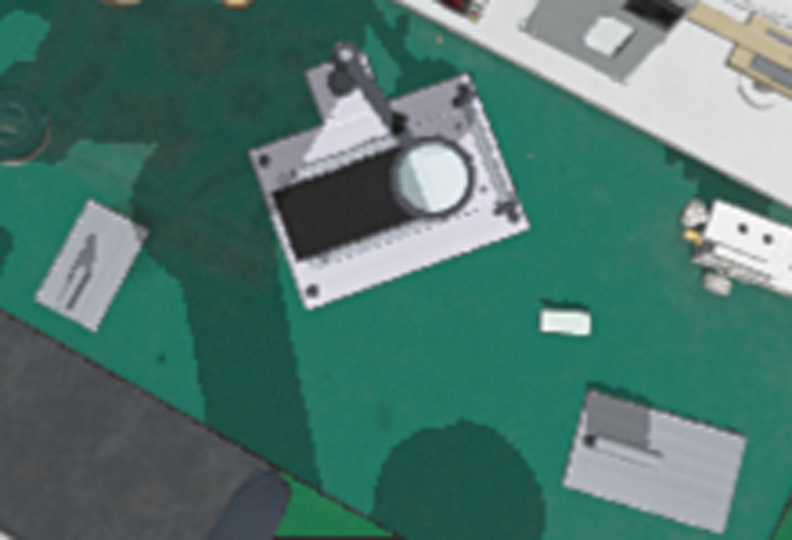

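View pics/s0c.png

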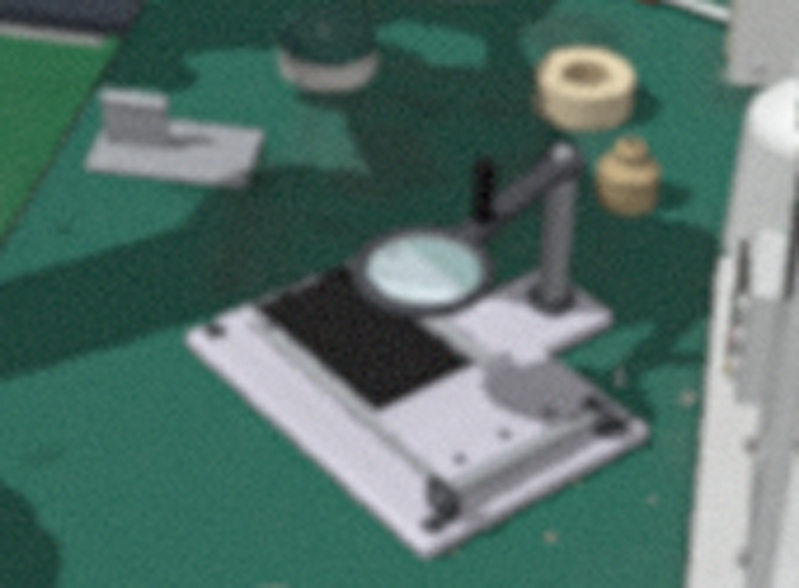

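Run:
```python
from h import *
d=dict(np.load('pics/top0.npz'))
s=235,145
def P(u,v,z): return ray(d,s[0]+(u+.5)/3.6-.5,s[1]+(v+.5)/3.6-.5,z)
for name,z,c in[('small',4,[(92,200),(148,233),(97,331),(35,300)]),('large',4,[(588,390),(746,436),(723,533),(564,487)]),('jig',10,[(248,152),(467,74),(528,226),(308,309)])]:
    q=np.array([P(*k,z)[:2] for k in c]); print(name,q.round(1).tolist(),[round(np.linalg.norm(q[i]-q[i-1])) for i in range(4)])
# masks for refined
hsv=cv2.cvtColor(d['color'],cv2.COLOR_BGR2HSV)
for (u,v) in [(260,218),(417,270),(320,200),(256,150),(345,220)]: print(hsv[v,u])
for n in ('side','top'):
  dd=dict(np.load(f'pics/{n}0.npz')); h=cv2.cvtColor(dd['color'],cv2.COLOR_BGR2HSV)
  m=((h[...,1]<60)&(h[...,2]>90)).astype('u1')*255
  k,l,st,ce=cv2.connectedComponentsWithStats(m)
  for i in range(1,k):
    if 150<st[i,4]<8000:
      ct=cv2.findContours((l==i).astype('u1'),0,2)[0][0]; r=cv2.minAreaRect(ct); print(n,st[i],ce[i].round(),r, [ray(dd,*p,4 if r[1][0]<50 else 10)[:2].round(1).tolist() for p in cv2.boxPoints(r)])
```

```text
small [[523.0, 277.2], [492.6, 227.3], [406.7, 271.8], [434.7, 326.5]] [101, 58, 97, 61]
large [[349.1, -156.4], [307.6, -291.6], [226.0, -266.6], [266.7, -131.8]] [86, 141, 85, 141]
jig [[563.2, 137.8], [631.7, -59.4], [493.2, -108.8], [422.8, 86.6]] [150, 209, 147, 208]
[108  17 150]
[110  18 128]
[110  17  45]
[ 83 143  80]
[129  11 230]
side [503  73  23  30 239] [516.  84.] ((517.0606689453125, 85.02828979492188), (33.09091567993164, 16.71257972717285), 58.671302795410156) [[1730.5, 1029.4], [1888.2, 1126.9], [1703.1, 759.7], [1574.8, 691.1]]
side [  0 101   9  68 297] [  2. 143.] ((4.0, 134.5), (8.0, 67.0), 0.0) [[-385.7, 709.2], [-530.7, 1346.4], [-498.8, 1337.0], [-361.5, 701.8]]
side [465 102  41  14 343] [486. 109.] ((485.1763916015625, 108.4432144165039), (40.31801986694336, 11.180339813232422), 3.945185899734497) [[1297.1, 671.3], [1367.1, 776.9], [1516.0, 699.9], [1439.1, 599.3]]
side [337 139  26  26 545] [349. 152.] ((349.5, 151.5), (25.0, 25.0), 90.0) [[716.2, 593.6], [803.4, 567.2], [735.0, 394.7], [656.0, 418.7]]
side [205 163  72  26 308] [229. 170.] ((240.08822631
[... 6317 characters left out ...]
9390563965, 63.62991714477539), 80.86982727050781) [[-8.9, 494.4], [16.9, 307.2], [-49.9, 295.0], [-75.2, 480.6]]
top [526 371  36  24 325] [544. 383.] ((543.7483520507812, 382.5445861816406), (37.74951171875, 8.69914722442627), 28.610462188720703) [[-24.7, -519.6], [-3.2, -534.2], [-55.7, -627.9], [-76.8, -613.1]]
top [522 380  36  20 309] [537. 391.] ((538.8255004882812, 393.01416015625), (37.5887565612793, 9.907115936279297), 29.05460548400879) [[-55.0, -501.4], [-30.9, -518.1], [-83.4, -610.7], [-107.2, -593.8]]
top [ 85 384  19  16 183] [ 93. 392.] ((93.50000762939453, 393.0), (19.091880798339844, 10.60660171508789), 45.0) [[-40.2, 798.6], [-19.5, 777.9], [-57.9, 735.0], [-78.4, 755.7]]
```

```bash
cat >> h.py <<'E'
def rigid(A,B):
    A=np.array(A,float);B=np.array(B,float);a=A.mean(0);b=B.mean(0);C=(A-a).T@(B-b)
    th=np.arctan2(C[0,1]-C[1,0],C[0,0]+C[1,1]);R=np.array([[np.cos(th),-np.sin(th)],[np.sin(th),np.cos(th)]])
    return R,b-R@a,th
E
python3 - <<'E'
from h import *
d=dict(np.load('pics/top0.npz'));ds=dict(np.load('pics/side0.npz'))
P=lambda u,v,z: ray(d,235+(u+.5)/3.6-.5,145+(v+.5)/3.6-.5,z)[:2]
S=lambda u,v,z: ray(ds,255+(u+.5)/4.7-.5,165+(v+.5)/4.7-.5,z)[:2]
# jig corners from top: x-edge etc; side-view corners at z=10
A=[(-90,75),(120,75),(120,-75),(-90,-75)]
R,t,th=rigid(A,[P(*k,10) for k in [(248,152),(467,74),(528,226),(308,309)]]); print('top jig',t,np.degrees(th))
B=[S(*k,10) for k in [(188,335),(428,552),(650,430)]]
R2,t2,th2=rigid([(-90,-75),(120,-75),(120,75)],B); print('side jig',t2,np.degrees(th2),B)
# bed visible corners top z=12
Bt=[P(*k,12) for k in [(273,195),(300,262)]];print('bed',[R.T@(b-t) for b in Bt])
h=R@[10,105]+t; print('hinge',h,proj(d,[*h,108]))
k=P(397,120,143);print('knob top',k); v=R.T@(k-h);print(np.hypot(*v),'theta',np.arctan2(v[0],-v[1]))
k=S(486,160,143);print('knob side',k); v=R.T@(k-h);print(np.hypot(*v),'theta',np.arctan2(v[0],-v[1]))
l=P(431,177,104);v=R.T@(l-h);print(np.hypot(*v),'theta lens',np.arctan2(v[0],-v[1]))
for a in (2.1,):
  for r in (75,125):
    p=R@(np.array([10,105])+r*np.array([np.sin(a),-np.cos(a)]))+t;print(a,r,p,proj(d,[*p,128]),proj(ds,[*p,128]))
a=d['color'].copy();c=a[20:220,230:560];cv2.imwrite('pics/mach.png',cv2.resize(c,None,fx=2.4,fy=2.4,interpolation=cv2.INTER_CUBIC))
E
```

```text
top jig [522.69152877  28.16984756] -70.40630177107221
side jig [524.82207769  24.53979963] -70.78134136020331 [array([425.21396153,  84.21463141]), array([ 493.59491648, -113.38468877]), array([634.21328879, -63.53898998])]
bed [array([-82.33824375,  30.54794574]), array([-80.72606918, -33.57732382])]
hinge [624.96491425  53.9604393 ] [330.24349398 159.96804467]
knob top [562.18645405  14.18928737]
74.31607895581976 theta 0.22272512869042677
knob side [565.83228683  13.26893535]
71.78068068321886 theta 0.26074700274519585
123.75081157386713 theta lens 0.25206076273484473
2.1 75 [682.34652579   5.66602288] [346.43925903 139.10048364] [403.4029797  197.61645828]
2.1 125 [720.60093348 -26.53025473] [356.95965397 126.5181055 ] [423.72096937 202.10355651]
```

View pics/mach.png

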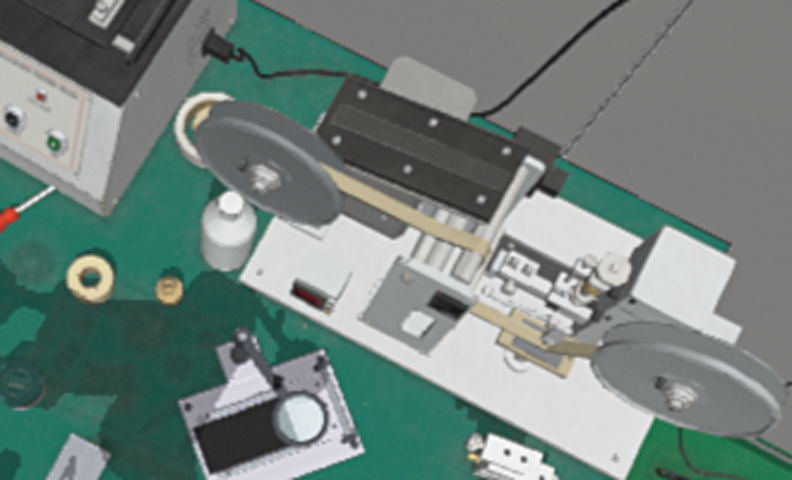

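Run:
```python
from h import *
b=cv2.imread('pics/side0.png')
c=b[90:300,360:580]; cv2.imwrite('pics/s0m.png',cv2.resize(c,None,fx=2.8,fy=2.8,interpolation=cv2.INTER_CUBIC))
d=dict(np.load('pics/top0.npz'));
for uv in [(340,93),(365,110),(374,100),(326,105),(326,128),(330,80)]:
  print(uv,[ray(d,*uv,z)[:2].round().tolist() for z in(0,50,100,150,250)])
```

```text
(340, 93) [[884.0, 13.0], [862.0, 16.0], [839.0, 20.0], [817.0, 23.0], [771.0, 29.0]]
(365, 110) [[823.0, -69.0], [803.0, -62.0], [783.0, -56.0], [763.0, -49.0], [723.0, -36.0]]
(374, 100) [[858.0, -100.0], [836.0, -92.0], [815.0, -85.0], [793.0, -77.0], [750.0, -61.0]]
(326, 105) [[842.0, 61.0], [822.0, 62.0], [801.0, 63.0], [780.0, 65.0], [738.0, 67.0]]
(326, 128) [[762.0, 62.0], [745.0, 63.0], [727.0, 65.0], [710.0, 66.0], [675.0, 68.0]]
(330, 80) [[931.0, 46.0], [907.0, 48.0], [882.0, 50.0], [858.0, 51.0], [809.0, 55.0]]
```

View pics/s0m.png

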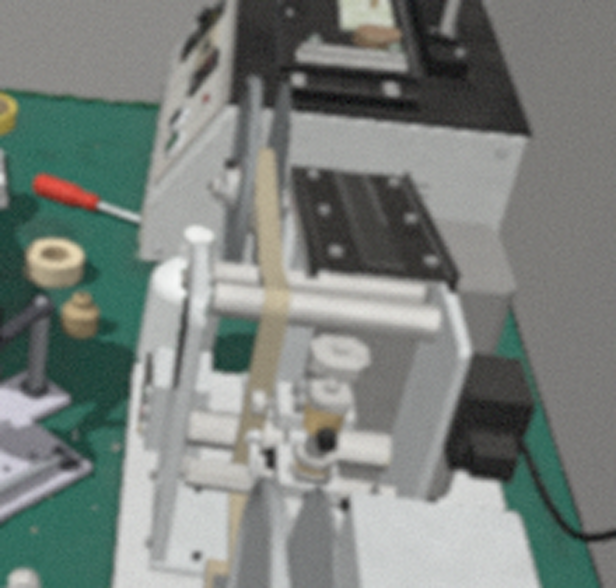

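```bash
cat >> h.py <<'E'
from scipy.spatial.transform import Rotation as Ro
def tool():
    o=monitor.get_obs(); R=Ro.from_euler('xyz',o['tcp_rot']).as_matrix(); return o,R
def jaw(R): return np.degrees(np.arctan2(R[1,2],R[0,2]))
def plan(target,jawdeg):
    """print total shift in tool axes (mm) and the turn about tool x (deg)"""
    o,R=tool(); s=R.T@(np.array(target)-o['tool_pos']); 
    cur=jaw(R); turn=-( (jawdeg-cur+180)%360-180)
    print('pos',o['tool_pos'].round(1),'jaw',round(cur,1),'j',o['joint_positions'].round(2),'F',o['contact_force'].round(1),'w',round(o['grip_width'],1),'t',o['time'])
    print('tool x world',R[:,0].round(3),'shift mm',s.round(1),'turn',round(turn,1))
E
python3 - <<'E'
from h import *
plan([563.5,14,190],-57)
E
```

```text
pos [206.5 482.3 226.1] jaw 66.8 j [ 1.02  0.34  1.52  0.    1.28 -0.15] F [-0.3  0.  -0.1] w 91.3 t 0.1
tool x world [-0.001 -0.001 -1.   ] shift mm [  36.4 -512.5 -289.8] turn 123.8
```

send_rows --commands '[[[0,-0.03,-0.017,0,0.06],[0,-0.03,-0.017,0,0.06],[0,-0.03,-0.017,0,0.06],[0,-0.03,-0.017,0,0.06],[0,-0.03,-0.017,0,0.06],[0,-0.03,-0.017,0,0.06],[0,-0.03,-0.017,0,0.06],[0,-0.03,-0.017,0,0.06],[0,-0.03,-0.017,0,0.06],[0,-0.03,-0.017,0,0.06]]]'

```text
time: 0.93
tool_pos: [418.4, 200.6, 222.2]
tcp_rot: [2.372, 1.563, -2.732]
contact_force: [0.7, 0.9, -0.1]
grip_width: 59.9
```

Run:
```python
from h import *
plan([563.5,14,190],-57)
```

```text
pos [418.4 200.6 222.2] jaw 67.5 j [ 0.28  0.24  1.68 -0.    1.23 -0.9 ] F [ 0.7  0.9 -0.1] w 59.9 t 0.9333
tool x world [-0.007 -0.003 -1.   ] shift mm [  31.8 -205.6 -116.8] turn 124.5
```

send_rows --commands '[[[0,-0.034,-0.0195,0,0.05],[0,-0.034,-0.0195,0,0.05],[0,-0.034,-0.0195,0,0.05],[0,-0.034,-0.0195,0,0.05],[0,-0.034,-0.0195,0,0.05],[0,-0.034,-0.0195,0,0.05],[0,0,0,7,0.05],[0,0,0,7,0.05],[0,0,0,7,0.05],[0,0,0,7,0.05]]]'

```text
time: 1.77
tool_pos: [569.6, -5.6, 216.1]
tcp_rot: [2.73, 1.556, -2.878]
contact_force: [-0.6, -0.5, 0.7]
grip_width: 49.6
```

send_rows --commands '[[[0,0,0,7,0.05],[0,0,0,7,0.05],[0,0,0,7,0.05],[0,0,0,7,0.05],[0,0,0,7,0.05],[0,0,0,7,0.05],[0,0,0,7,0.05],[0,0,0,7,0.05],[0,0,0,7,0.05],[0,0,0,7,0.05]]]'

```text
time: 2.6
tool_pos: [567.0, -6.2, 210.4]
tcp_rot: [-2.487, 1.545, -3.06]
contact_force: [0.7, 0.7, -1.0]
grip_width: 50.1
```

Run:
```python
from h import *
plan([563.5,14,190],-57)
plan([563.5,14,122],-57)
b=cap('side','s1.png')['color'];cv2.imwrite('pics/s1c.png',cv2.resize(b[140:290,255:455],None,fx=4,fy=4,interpolation=cv2.INTER_CUBIC))
b=cap('top','t1.png')['color'];cv2.imwrite('pics/t1c.png',cv2.resize(b[125:275,255:455],None,fx=4,fy=4,interpolation=cv2.INTER_CUBIC))
```

```text
pos [567.   -6.2 210.4] jaw -32.9 j [-0.14  0.45  1.41 -0.01  1.31  0.43] F [ 0.7  0.7 -1. ] w 50.1 t 2.6
tool x world [-0.026 -0.002 -1.   ] shift mm [ 20.4  15.4 -13.5] turn 24.1
pos [567.   -6.2 210.4] jaw -32.9 j [-0.14  0.45  1.41 -0.01  1.31  0.43] F [ 0.7  0.7 -1. ] w 50.1 t 2.6
tool x world [-0.026 -0.002 -1.   ] shift mm [ 88.4  16.5 -12.1] turn 24.1
```

View pics/s1c.png

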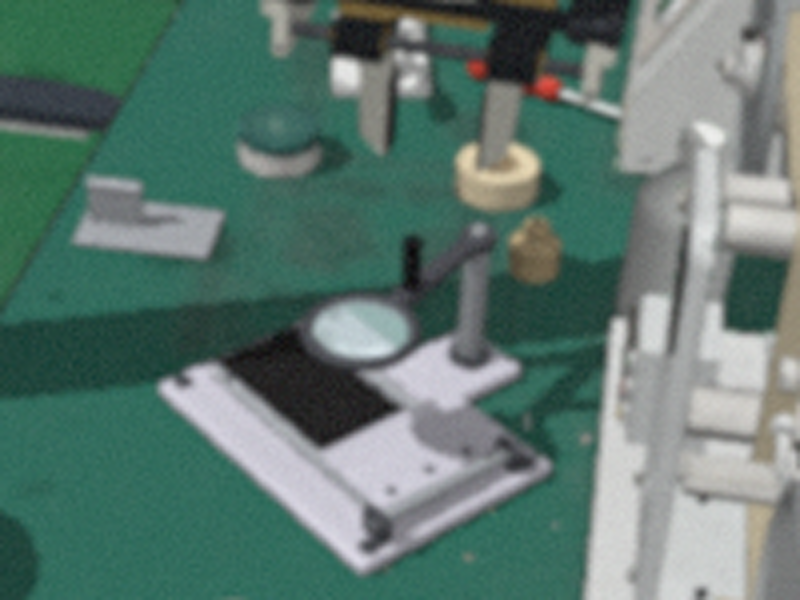

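View pics/t1c.png

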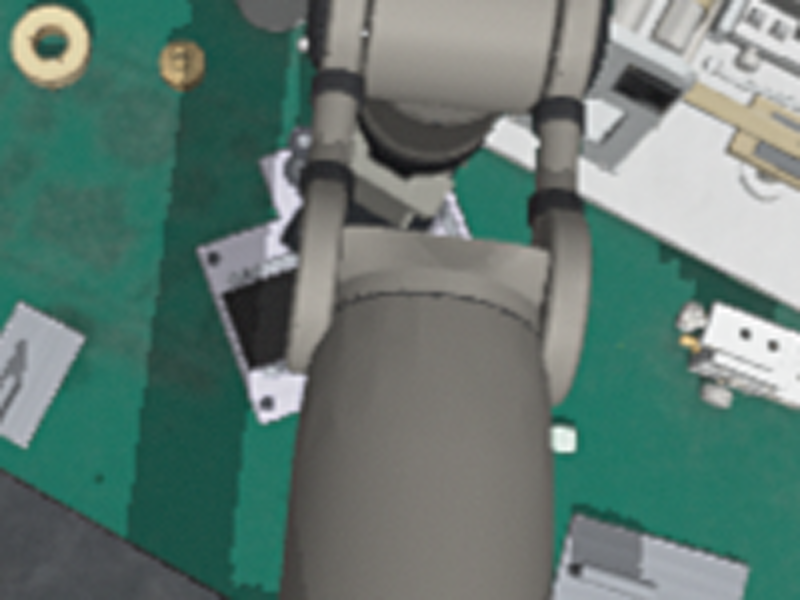

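Run:
```python
from h import *
d=dict(np.load('pics/side1.npz')) if 0 else dict(np.load('pics/s1.npz'))
o,R=tool(); p=o['tool_pos']
for s in(-1,0,1):
  q=p+R[:,2]*s*(25+5); u=proj(d,q); print(s,u,(u-[255,140])*4)
```

```text
-1 [350.03953375 176.20128973] [380.15813501 144.80515891]
0 [363.05936621 178.27938036] [432.23746484 153.11752145]
1 [376.22769899 180.38117308] [484.91079595 161.52469231]
```

send_rows --commands '[[[0.008,0.004,-0.003,6,0.045],[0.008,0.005,-0.003,6,0.045],[0.008,0.005,-0.002,6,0.045],[0.008,0.005,-0.001,6,0.045]]]'

```text
time: 3.03
tool_pos: [572.2, 13.1, 178.2]
tcp_rot: [-2.042, 1.547, -3.027]
contact_force: [0.7, 0.6, 0.1]
grip_width: 44.7
```

Run:
```python
from h import *
plan([562.5,14,122],-57)
```

```text
pos [572.2  13.1 178.2] jaw -56.5 j [-0.11  0.48  1.44 -0.01  1.24  0.88] F [0.7 0.6 0.1] w 44.7 t 3.0333
tool x world [-0.024 -0.003 -1.   ] shift mm [56.5 -6.4 -5.5] turn 0.5
```

send_rows --commands '[[[0.014,-0.004,-0.004,0,0.045],[0.022,-0.003,-0.001,0,0.045],[0.02,0,0,0,0.02],[0,0,0,0,0.02],[0,0,0,0,0.02]]]'

```text
time: 3.45
tool_pos: [561.5, 14.5, 118.7]
tcp_rot: [-2.091, 1.544, -3.059]
contact_force: [0.2, -0.3, 0.3]
grip_width: 29.4
```

Run:
```python
from h import *
plan([562.5,14,122],-57)
b=cap('side','s2.png')['color'];cv2.imwrite('pics/s2c.png',cv2.resize(b[140:290,255:455],None,fx=4,fy=4,interpolation=cv2.INTER_CUBIC))
```

```text
pos [561.5  14.5 118.7] jaw -55.5 j [-0.11  0.53  1.55 -0.01  1.09  0.86] F [ 0.2 -0.3  0.3] w 29.4 t 3.45
tool x world [-0.026 -0.002 -1.   ] shift mm [-3.3  0.5  0.9] turn 1.5
```

View pics/s2c.png

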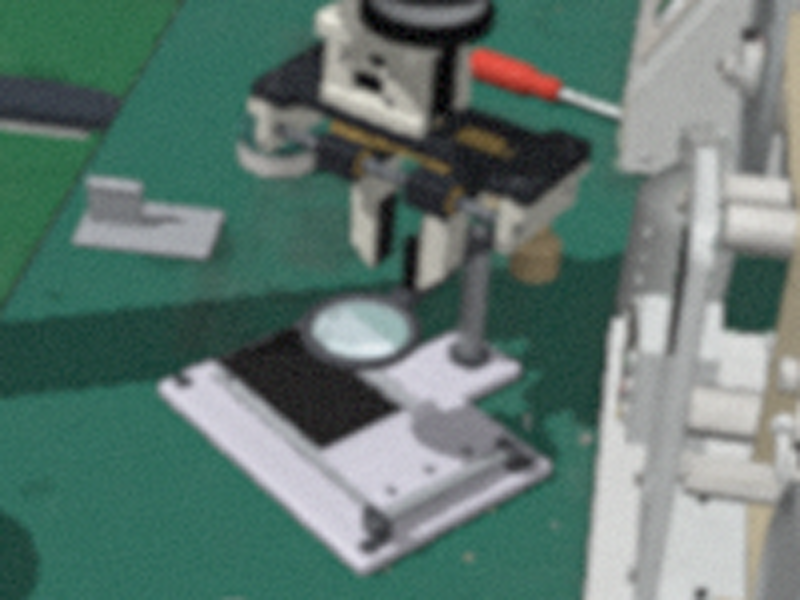

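send_rows --commands '[[[-0.002,0,0,0,0.02],[-0.001,0.0005,0.009,-6.8,0.02],[-0.001,0.0005,0.009,-6.8,0.02],[-0.001,0.0005,0.009,-6.8,0.02],[-0.001,0.0005,0.009,-6.8,0.02],[-0.001,0.0005,0.009,-6.8,0.02]]]'

```text
time: 4.0
tool_pos: [597.8, -12.6, 132.2]
tcp_rot: [-2.726, 1.548, -3.073]
contact_force: [-0.8, 0.8, -1.9]
grip_width: 19.4
```

```bash
cat >> h.py <<'E'
J0=np.array([522.7,28.2]);JY=-70.5
def arc():
    o,R=tool();c,s=np.cos(np.radians(JY)),np.sin(np.radians(JY));RJ=np.array([[c,-s],[s,c]])
    h=RJ@[10,105]+J0; v=RJ.T@(o['tool_pos'][:2]-h); th=np.arctan2(v[0],-v[1]); 
    print('theta',th,'r',np.hypot(*v),'ideal jaw',np.degrees(th)+JY); plan(o['tool_pos'],np.degrees(th)+JY)
E
python3 - <<'E'
from h import *
arc()
E
```

```text
theta 0.8416982924086384 r 71.78433949547194 ideal jaw -22.274240221616765
pos [597.8 -12.6 132.2] jaw -19.9 j [-0.15  0.57  1.42 -0.01  1.17  0.2 ] F [-0.8  0.8 -1.9] w 19.4 t 4.0
tool x world [-0.023 -0.002 -1.   ] shift mm [0. 0. 0.] turn 2.4
```

send_rows --commands '[[[0.003,-0.001,0.009,-5,0.02],[0.002,0,0.009,-6.8,0.02],[0.002,0,0.009,-6.8,0.02],[0.001,0,0.009,-6.8,0.02],[0.001,0,0.009,-6.8,0.02]]]'

```text
time: 4.42
tool_pos: [645.0, -20.3, 130.5]
tcp_rot: [3.012, 1.555, -3.024]
contact_force: [-1.6, -0.9, -0.8]
grip_width: 19.8
```

Run:
```python
from h import *
arc()
b=cap('side','s3.png')['color'];cv2.imwrite('pics/s3c.png',cv2.resize(b[140:290,255:455],None,fx=4,fy=4,interpolation=cv2.INTER_CUBIC))
```

```text
theta 1.4933459995290594 r 76.76850925394972 ideal jaw 15.062423125760532
pos [645.  -20.3 130.5] jaw 14.1 j [-0.15  0.65  1.28 -0.    1.23 -0.39] F [-1.6 -0.9 -0.8] w 19.8 t 4.4167
tool x world [-0.016 -0.002 -1.   ] shift mm [0. 0. 0.] turn -0.9
```

View pics/s3c.png

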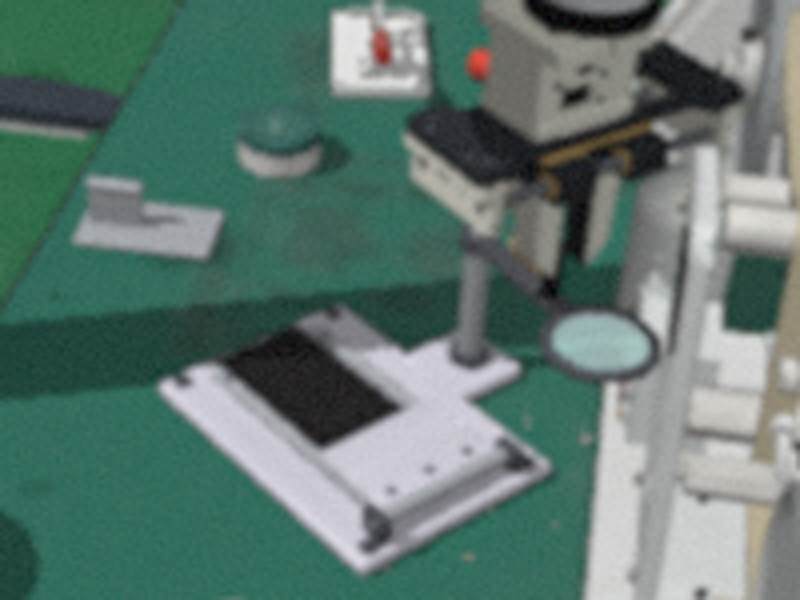

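send_rows --commands '[[[0.003,0.0006,0.009,-6.8,0.02],[0.003,0.0006,0.009,-6.8,0.02],[0.002,0.0006,0.009,-6.8,0.02],[0.001,0.0006,0.008,-6.5,0.02],[0.001,0.0006,0.007,-5,0.02]]]'

```text
time: 4.88
tool_pos: [681.6, -4.4, 127.2]
tcp_rot: [2.952, 1.554, -2.52]
contact_force: [-1.1, -0.6, 0.3]
grip_width: 19.9
```

Run:
```python
from h import *
arc()
b=cap('side','s4.png')['color'];cv2.imwrite('pics/s4c.png',cv2.resize(b[140:290,255:455],None,fx=4,fy=4,interpolation=cv2.INTER_CUBIC))
```

```text
theta 2.0014929350115316 r 81.13521748119756 ideal jaw 44.17709790141272
pos [681.6  -4.4 127.2] jaw 46.5 j [-0.11  0.72  1.16 -0.01  1.28 -0.92] F [-1.1 -0.6  0.3] w 19.9 t 4.8833
tool x world [-0.014 -0.01  -1.   ] shift mm [0. 0. 0.] turn 2.3
```

View pics/s4c.png

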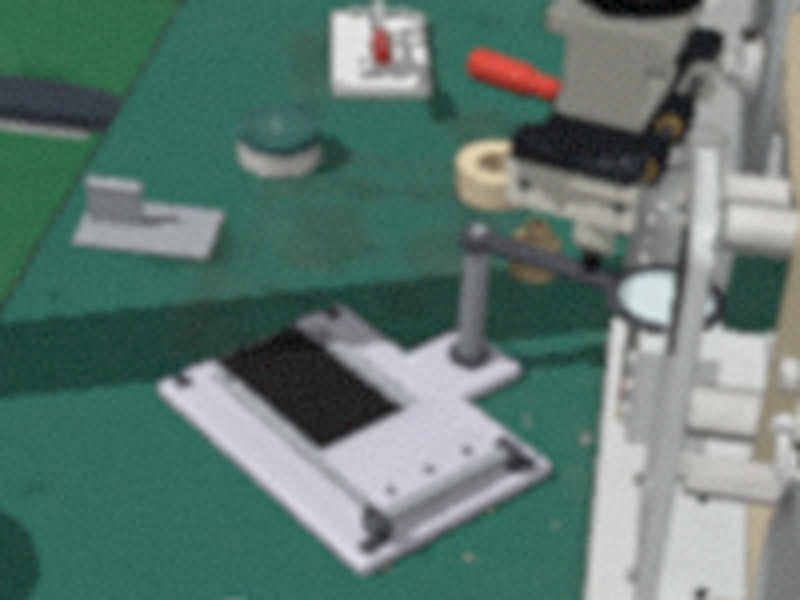

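send_rows --commands '[[[0.001,0.002,0.006,-4,0.02],[0.001,0.002,0.006,0,0.02],[0,0,0.002,0,0.02]]]'

```text
time: 5.18
tool_pos: [687.8, 5.2, 127.5]
tcp_rot: [-3.095, 1.549, -2.218]
contact_force: [-7.1, -7.2, -4.0]
grip_width: 20.1
```

Run:
```python
from h import *
arc()
d=cap('side','s5.png');b=d['color'];cv2.imwrite('pics/s5c.png',cv2.resize(b[140:290,255:455],None,fx=4,fy=4,interpolation=cv2.INTER_CUBIC))
# predicted lens centre pixels for thetas
c,s=np.cos(np.radians(JY)),np.sin(np.radians(JY));RJ=np.array([[c,-s],[s,c]])
for th in(1.7,1.85,2.0,2.1):
  q=RJ@(np.array([10,105])+125*np.array([np.sin(th),-np.cos(th)]))+J0; print(th,(proj(d,[*q,104])-[255,140])*4)
```

```text
theta 2.1417041054812915 r 79.42710128657724 ideal jaw 52.21060620991929
pos [687.8   5.2 127.5] jaw 50.2 j [-0.1   0.73  1.13 -0.02  1.29 -0.97] F [-7.1 -7.2 -4. ] w 20.1 t 5.1833
tool x world [-0.013 -0.017 -1.   ] shift mm [0. 0. 0.] turn -2.0
1.7 [635.41521626 321.29671905]
1.85 [652.16287265 307.33467497]
2.0 [664.33808789 292.03262712]
2.1 [669.83602705 281.30178543]
```

View pics/s5c.png

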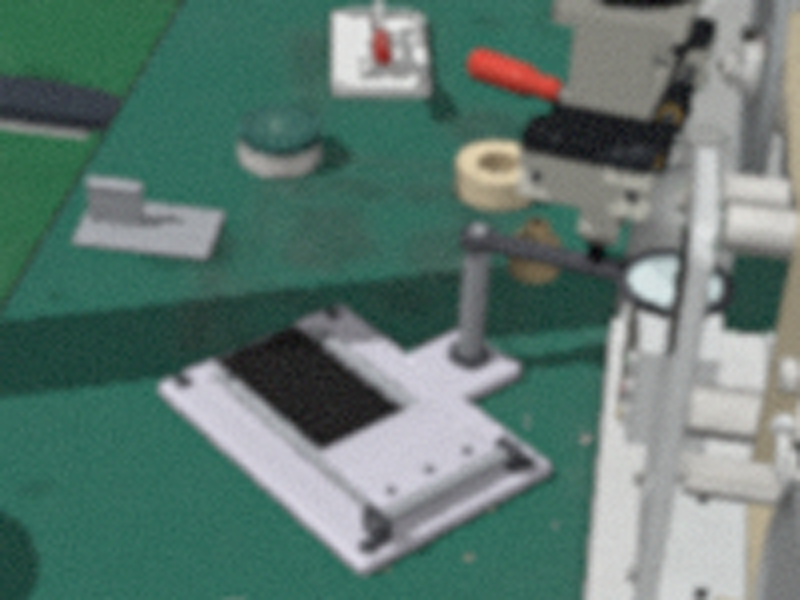

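send_rows --commands '[[[0,0,-0.003,0,0.05],[-0.015,0,0,0,0.06],[-0.035,0,0,0,0.07],[-0.03,0,0,0,0.07]]]'

```text
time: 5.57
tool_pos: [683.1, 4.4, 203.6]
tcp_rot: [2.802, 1.54, -2.622]
contact_force: [0.4, -0.6, 1.4]
grip_width: 42.4
```

Run:
```python
from h import *
plan([443.5,288,200],61.7)
d=cap('side','s6.png')
b=d['color'];cv2.imwrite('pics/s6c.png',cv2.resize(b[140:290,255:455],None,fx=4,fy=4,interpolation=cv2.INTER_CUBIC))
# crop strip from both
cv2.imwrite('pics/s6s.png',cv2.resize(b[175:215,265:320],None,fx=12,fy=12,interpolation=cv2.INTER_CUBIC))
d=cap('top','t6.png');b=d['color']
cv2.imwrite('pics/t6s.png',cv2.resize(b[192:242,235:285],None,fx=12,fy=12,interpolation=cv2.INTER_CUBIC))
```

```text
pos [683.1   4.4 203.6] jaw 49.2 j [-0.1   0.68  1.03 -0.02  1.46 -0.95] F [ 0.4 -0.6  1.4] w 42.4 t 5.5667
tool x world [-0.026 -0.015 -1.   ] shift mm [  5.7 366.6  58.4] turn -12.5
```

View pics/s6c.png

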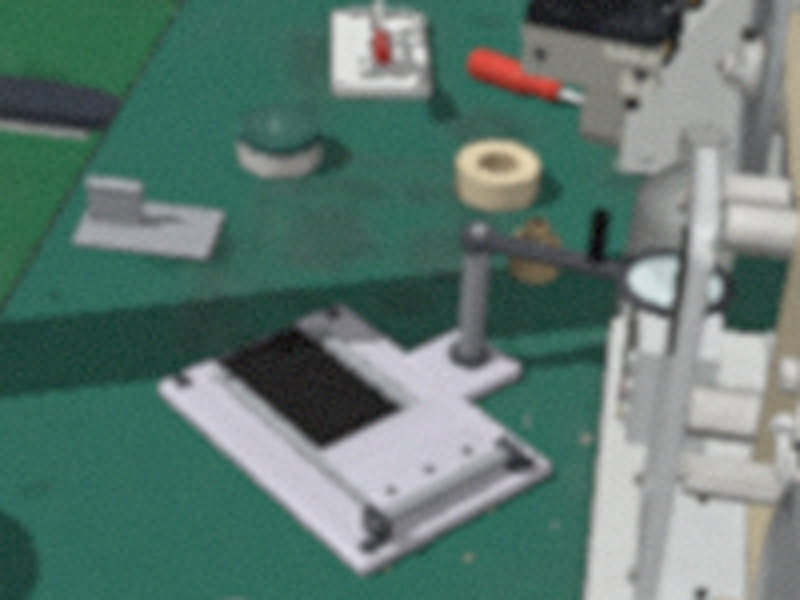

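View pics/s6s.png

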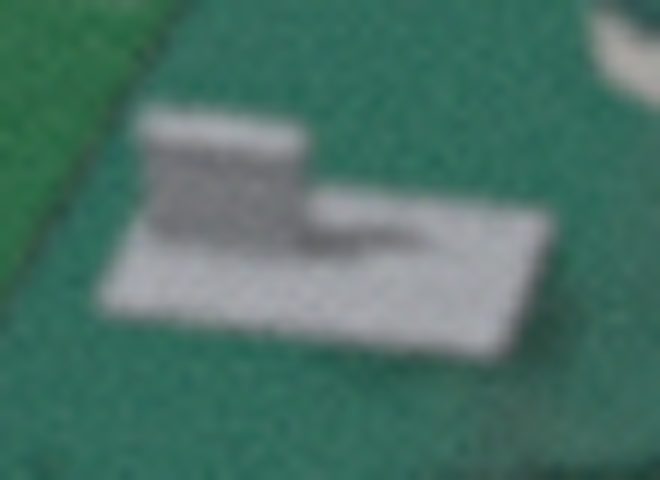

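View pics/t6s.png

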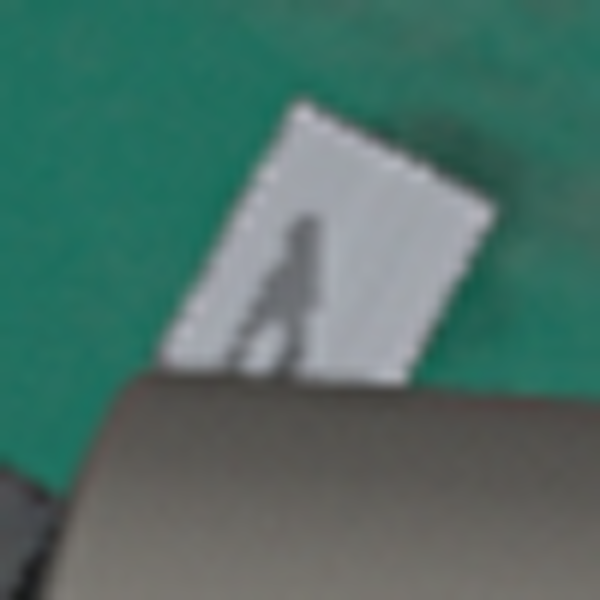

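send_rows --commands '[[[0,0.037,0.006,0,0.07],[0,0.037,0.006,0,0.07],[0,0.037,0.006,0,0.07],[0,0.037,0.006,0,0.07],[0,0.037,0.006,0,0.07],[0,0.037,0.006,0,0.07],[0,0.037,0.006,0,0.07],[0,0.037,0.006,0,0.07],[0,0.037,0.006,0,0.07],[0,0.034,0.005,0,0.06]]]'

```text
time: 6.5
tool_pos: [444.0, 299.5, 207.0]
tcp_rot: [-2.607, 1.559, -1.793]
contact_force: [0.1, 0.4, 0.3]
grip_width: 66.7
```

Run:
```python
from h import *
plan([443.5,288,80],61.7)
```

```text
pos [444.  299.5 207. ] jaw 46.6 j [ 0.46  0.38  1.52 -0.01  1.25 -0.36] F [0.1 0.4 0.3] w 66.7 t 6.5
tool x world [-0.003 -0.011 -1.   ] shift mm [127.1  -6.8  -7.5] turn -15.1
```

send_rows --commands '[[[0.035,-0.002,-0.003,-5,0.045],[0.035,-0.002,-0.003,-5,0.045],[0.035,-0.002,-0.002,-5,0.045],[0,0,0,0,0.045]]]'

```text
time: 6.83
tool_pos: [438.1, 298.0, 103.2]
tcp_rot: [-1.369, 1.564, -0.284]
contact_force: [-0.6, -1.2, -0.6]
grip_width: 45.7
```

Run:
```python
from h import *
plan([443.5,288,8],61.7)
b=cap('side','s7.png')['color']
cv2.imwrite('pics/s7s.png',cv2.resize(b[155:215,255:325],None,fx=10,fy=10,interpolation=cv2.INTER_CUBIC))
```

```text
pos [438.1 298.  103.2] jaw 62.2 j [ 0.46  0.48  1.68 -0.01  0.97 -0.63] F [-0.6 -1.2 -0.6] w 45.7 t 6.8333
tool x world [ 0.007 -0.002 -1.   ] shift mm [95.3 -8.8 -6.5] turn 0.5
```

View pics/s7s.png

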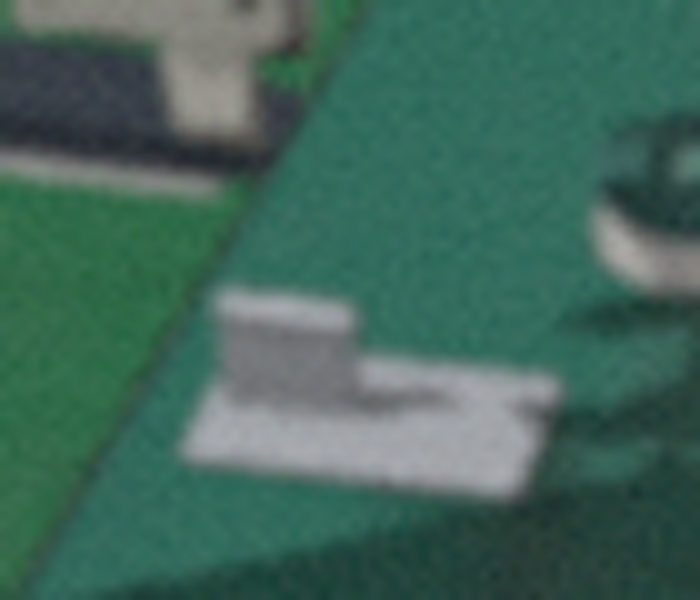

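send_rows --commands '[[[0.03,-0.005,-0.004,0,0.045],[0.03,-0.004,-0.002,0,0.045],[0.015,0,0,0,0.045],[0,0,0,0,0.04]]]'

```text
time: 7.22
tool_pos: [452.5, 292.7, 38.5]
tcp_rot: [-0.746, 1.544, 0.314]
contact_force: [-0.7, 0.3, 0.3]
grip_width: 42.2
```

Run:
```python
from h import *
plan([443.5,288,9],61.7)
b=cap('side','s8.png')['color']
cv2.imwrite('pics/s8s.png',cv2.resize(b[155:215,255:325],None,fx=10,fy=10,interpolation=cv2.INTER_CUBIC))
```

```text
pos [452.5 292.7  38.5] jaw 60.8 j [ 0.43  0.58  1.73 -0.    0.8  -0.62] F [-0.7  0.3  0.3] w 42.2 t 7.2167
tool x world [ 0.025  0.008 -1.   ] shift mm [29.2  6.  -9.1] turn -0.9
```

View pics/s8s.png

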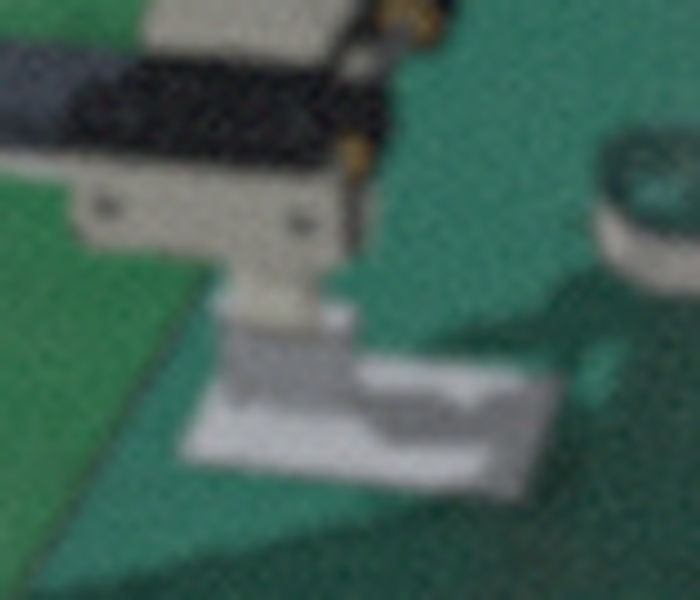

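send_rows --commands '[[[0,0.001,-0.002,0,0.04],[0,0.001,-0.002,0,0.04],[0,0.001,-0.002,0,0.04],[0,0.001,-0.001,0,0.04],[0,0.001,-0.001,0,0.04],[0,0.001,-0.001,0,0.04]]]'

```text
time: 7.77
tool_pos: [448.0, 290.4, 49.0]
tcp_rot: [-0.686, 1.527, 0.368]
contact_force: [-0.4, -0.4, 0.1]
grip_width: 40.0
```

Run:
```python
from h import *
plan([443.5,288,9],61.7)
```

```text
pos [448.  290.4  49. ] jaw 60.4 j [ 0.43  0.55  1.76 -0.    0.79 -0.62] F [-0.4 -0.4  0.1] w 40.0 t 7.7667
tool x world [ 0.041  0.016 -0.999] shift mm [39.7  3.8 -5.7] turn -1.3
```

send_rows --commands '[[[0,0,0,0,0.04],[0,0,0,0,0.04],[0,0,0,0,0.04]]]'

```text
time: 8.02
tool_pos: [447.7, 290.5, 49.6]
tcp_rot: [-0.684, 1.526, 0.37]
contact_force: [-0.2, 0.5, 0.0]
grip_width: 40.1
```

Run:
```python
from h import *
plan([443.5,288,9],61.7); print(monitor.get_obs()['joint_positions'])
```

```text
pos [447.7 290.5  49.6] jaw 60.4 j [ 0.43  0.55  1.76 -0.    0.8  -0.62] F [-0.2  0.5  0. ] w 40.1 t 8.0167
tool x world [ 0.041  0.016 -0.999] shift mm [40.4  3.5 -5.6] turn -1.3
[ 0.43371985  0.54581841  1.75634052 -0.00394317  0.79522838 -0.61756867]
```

send_rows --commands '[[[0,0,0,0,0.04],[0,0,0,0,0.04],[0,0,0,0,0.04]]]'

```text
time: 8.27
tool_pos: [447.6, 290.6, 49.4]
tcp_rot: [-0.684, 1.527, 0.37]
contact_force: [0.4, 0.9, -0.3]
grip_width: 40.2
```

Run:
```python
from h import *
plan([443.5,288,9],61.7); print(monitor.get_obs()['joint_positions'])
```

```text
pos [447.6 290.6  49.4] jaw 60.4 j [ 0.43  0.55  1.76 -0.    0.8  -0.62] F [ 0.4  0.9 -0.3] w 40.2 t 8.2667
tool x world [ 0.041  0.016 -0.999] shift mm [40.1  3.4 -5.6] turn -1.3
[ 0.43377264  0.54639997  1.75618592 -0.00392099  0.79520063 -0.61746749]
```

send_rows --commands '[[[-0.035,0,0,0,0.04],[-0.035,0,0,0,0.04],[0,0,0,0,0.04],[0,0,0,0,0.04],[0,0,0,0,0.04]]]'

```text
time: 8.68
tool_pos: [444.0, 289.0, 119.9]
tcp_rot: [-0.691, 1.531, 0.362]
contact_force: [0.9, 0.2, 0.5]
grip_width: 39.7
```

Run:
```python
from h import *
plan([443.5,288,9],61.7); print(monitor.get_obs()['joint_positions'])
```

```text
pos [444.  289.  119.9] jaw 60.4 j [ 0.43  0.44  1.7  -0.    0.97 -0.62] F [0.9 0.2 0.5] w 39.7 t 8.6833
tool x world [ 0.037  0.014 -0.999] shift mm [110.7   2.7  -4.5] turn -1.3
[ 0.43397398  0.44177579  1.69502896 -0.00342681  0.96555061 -0.61783569]
```

send_rows --commands '[[[0,0,-0.0015,0,0.04],[0,0,-0.0015,0,0.04],[0,0,-0.0015,0,0.04]]]'

```text
time: 8.93
tool_pos: [440.6, 284.4, 117.3]
tcp_rot: [-0.699, 1.535, 0.355]
contact_force: [0.1, 0.2, -0.8]
grip_width: 40.5
```

Run:
```python
from h import *
plan([443.5,288,9],61.7); print(monitor.get_obs()['joint_positions'])
```

```text
pos [440.6 284.4 117.3] jaw 60.4 j [ 0.43  0.44  1.71 -0.    0.96 -0.62] F [ 0.1  0.2 -0.8] w 40.5 t 8.9333
tool x world [ 0.033  0.012 -0.999] shift mm [108.4   1.8   1.6] turn -1.3
[ 0.42855759  0.43840572  1.70933386 -0.00318886  0.95835002 -0.62349917]
```

send_rows --commands '[[[0,0,0,3,0.04],[0,0,0,-3,0.04],[0,0,0,3,0.04],[0,0,0,-3,0.04]]]'

```text
time: 9.27
tool_pos: [438.5, 282.8, 113.9]
tcp_rot: [-0.717, 1.542, 0.334]
contact_force: [0.1, -0.4, -0.5]
grip_width: 39.8
```

Run:
```python
from h import *
plan([443.5,288,9],61.7); print(monitor.get_obs()['joint_positions'])
```

```text
pos [438.5 282.8 113.9] jaw 60.2 j [ 0.43  0.44  1.71 -0.    0.96 -0.62] F [ 0.1 -0.4 -0.5] w 39.8 t 9.2667
tool x world [ 0.027  0.009 -1.   ] shift mm [105.    0.2   4.8] turn -1.5
[ 0.4274353   0.44219369  1.71436185 -0.00326056  0.95670303 -0.62138487]
```

send_rows --commands '[[[0.01,0,0,0,0.04],[0.01,0,0,0,0.04],[0.01,0,0,0,0.04],[0.01,0,0,0,0.04],[0,0,0,0,0.04]]]'

```text
time: 9.68
tool_pos: [437.7, 281.8, 67.0]
tcp_rot: [-0.739, 1.548, 0.308]
contact_force: [-1.7, -0.9, 0.0]
grip_width: 40.0
```

Run:
```python
from h import *
plan([443.5,288,9],61.7); print(monitor.get_obs()['joint_positions'])
```

```text
pos [437.7 281.8  67. ] jaw 60.0 j [ 0.43  0.51  1.76 -0.    0.85 -0.62] F [-1.7 -0.9  0. ] w 40.0 t 9.6833
tool x world [ 0.022  0.007 -1.   ] shift mm [58.2 -1.1  7.3] turn -1.7
[ 0.42643081  0.50969314  1.75973933 -0.00361638  0.84927028 -0.61879762]
```

send_rows --commands '[[[0.002,0,0.001,2,0.04],[0.002,0,0.001,-3,0.04],[0.002,0,0.001,2,0.04],[0.002,0,0.001,-3,0.04],[0.002,0,0.001,2,0.04],[0.002,0,0.001,-3,0.04],[0.002,0,0.001,1,0.04],[0.002,0,0.001,-1,0.04]]]'

```text
time: 10.35
tool_pos: [439.1, 287.4, 44.7]
tcp_rot: [-0.874, 1.558, 0.218]
contact_force: [-0.5, -0.2, -1.5]
grip_width: 40.0
```

Run:
```python
from h import *
plan([443.5,288,9],61.7); print(monitor.get_obs()['joint_positions'])
```

```text
pos [439.1 287.4  44.7] jaw 62.6 j [ 0.44  0.55  1.76 -0.    0.82 -0.65] F [-0.5 -0.2 -1.5] w 40.0 t 10.35
tool x world [ 0.013  0.003 -1.   ] shift mm [35.8 -3.2  2.3] turn 0.9
[ 0.43515042  0.55441398  1.75711234 -0.00391466  0.81714912 -0.65424587]
```

send_rows --commands '[[[0.0025,-0.0005,0.0005,1,0.04],[0.0025,-0.0005,0.0005,-1,0.04],[0.0025,-0.0005,0.0005,1,0.04],[0.0025,-0.0005,0.0005,-1,0.04],[0.0025,-0.0005,0.0005,1,0.04],[0.0025,-0.0005,0,-1,0.04],[0.0025,-0.0005,0,1,0.04],[0.002,0,0,0,0.04]]]'

```text
time: 11.02
tool_pos: [444.0, 288.0, 22.7]
tcp_rot: [-0.864, 1.558, 0.206]
contact_force: [0.9, -0.4, 0.6]
grip_width: 39.9
```

Run:
```python
from h import *
plan([443.5,288,9],61.7); print(monitor.get_obs()['joint_positions'])
b=cap('side','s9.png')['color']
cv2.imwrite('pics/s9s.png',cv2.resize(b[155:215,255:325],None,fx=10,fy=10,interpolation=cv2.INTER_CUBIC))
```

```text
pos [444.  288.   22.7] jaw 61.3 j [ 0.43  0.6   1.76 -0.    0.77 -0.63] F [ 0.9 -0.4  0.6] w 39.9 t 11.0167
tool x world [ 0.012  0.003 -1.   ] shift mm [13.7  0.6 -0.4] turn -0.4
[ 0.43229179  0.59592845  1.75937762 -0.00405011  0.77400977 -0.63444788]
```

View pics/s9s.png

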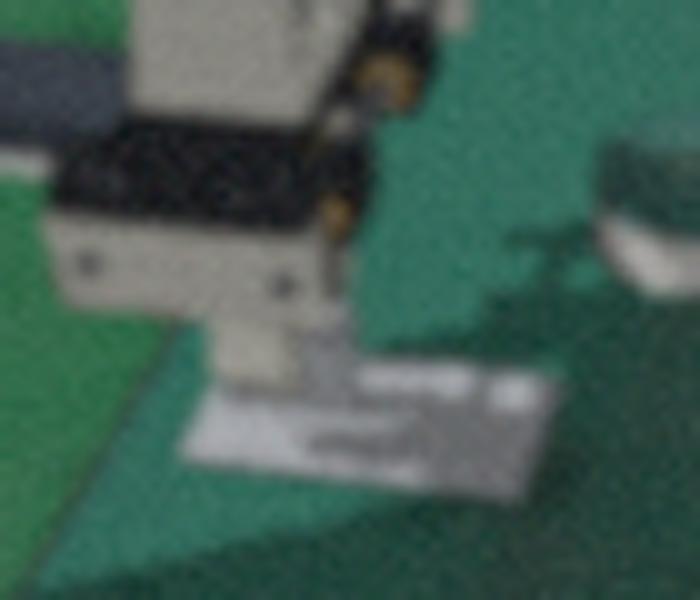

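send_rows --commands '[[[0.004,0,0,0,0.04],[0.004,0,0,0,0.04],[0.003,0,0,0,0.04],[0,0,0,0,0.04]]]'

```text
time: 11.4
tool_pos: [443.8, 287.9, 10.2]
tcp_rot: [-0.879, 1.559, 0.192]
contact_force: [0.4, 0.1, -1.2]
grip_width: 39.9
```

Run:
```python
from h import *
plan([443.5,288,9],61.7)
```

```text
pos [443.8 287.9  10.2] jaw 61.3 j [ 0.43  0.62  1.77 -0.    0.75 -0.64] F [ 0.4  0.1 -1.2] w 39.9 t 11.4
tool x world [ 0.012  0.002 -1.   ] shift mm [ 1.2  0.3 -0. ] turn -0.4
```

Close on the rib.

send_rows --commands '[[[0,0,0,0,0.0],[0,0,0,0,0.0],[0,0,0,0,0.0],[0,0,0,0,0.0],[0,0,0,0,0.0],[0,0,0,0,0.0]]]'

```text
time: 11.9
tool_pos: [444.0, 288.0, 10.4]
tcp_rot: [-0.878, 1.558, 0.192]
contact_force: [-0.2, 0.3, -0.3]
grip_width: 7.9
```

Run:
```python
from h import *
plan([443.5,288,100],61.7)
b=cap('side','s10.png')['color']
cv2.imwrite('pics/s10s.png',cv2.resize(b[155:215,255:325],None,fx=10,fy=10,interpolation=cv2.INTER_CUBIC))
```

```text
pos [444.  288.   10.4] jaw 61.3 j [ 0.43  0.62  1.77 -0.    0.75 -0.64] F [-0.2  0.3 -0.3] w 7.9 t 11.9
tool x world [ 0.012  0.002 -1.   ] shift mm [-89.6  -0.4   0.5] turn -0.4
```

View pics/s10s.png

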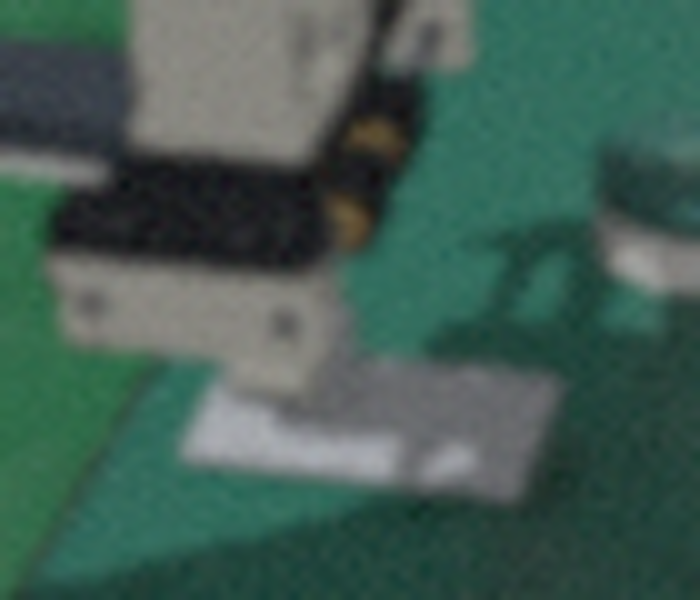

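send_rows --commands '[[[-0.008,0,0,0,0.0],[-0.015,0,0,0,0.0],[-0.02,0,0,0,0.0],[-0.015,0,0,0,0.0],[-0.008,0,0,0,0.0]]]'

```text
time: 12.37
tool_pos: [440.8, 286.8, 77.7]
tcp_rot: [-1.176, 1.566, -0.106]
contact_force: [-0.1, 0.5, -0.7]
grip_width: 8.0
```

Run:
```python
from h import *
plan([504.8,72.8,70],19.5)
b=cap('side','s11.png')['color']
cv2.imwrite('pics/s11s.png',cv2.resize(b[140:215,255:335],None,fx=9,fy=8,interpolation=cv2.INTER_CUBIC))
```

```text
pos [440.8 286.8  77.7] jaw 61.3 j [ 0.43  0.51  1.72 -0.    0.91 -0.64] F [-0.1  0.5 -0.7] w 8.0 t 12.3667
tool x world [ 0.005 -0.001 -1.   ] shift mm [   8.2 -158.8 -157.1] turn 41.8
```

View pics/s11s.png

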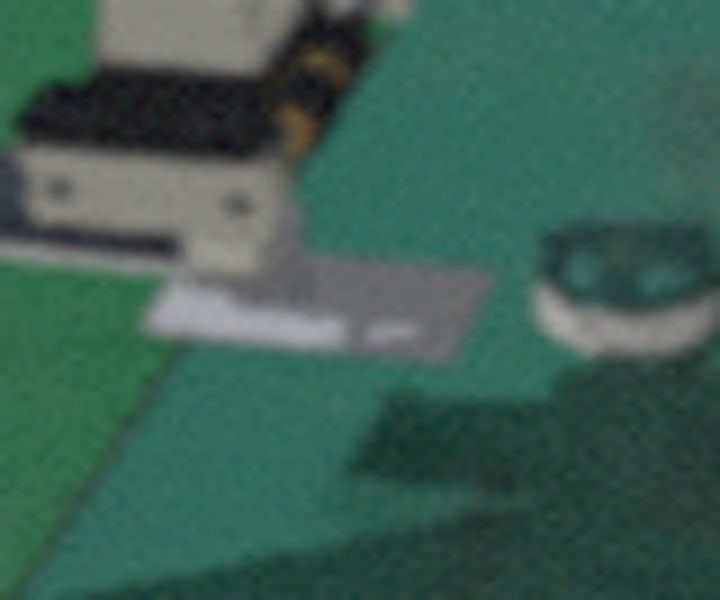

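Strip lifted and level. Travel over towards the jig's near end.

send_rows --commands '[[[0,-0.012,-0.012,0,0],[0,-0.02,-0.02,0,0],[0,-0.022,-0.022,0,0],[0,-0.022,-0.022,0,0],[0,-0.022,-0.022,0,0],[0,-0.022,-0.022,0,0],[0,-0.018,-0.018,0,0],[0,-0.01,-0.01,0,0]]]'

```text
time: 13.08
tool_pos: [501.0, 82.0, 78.1]
tcp_rot: [-0.762, 1.563, 0.317]
contact_force: [0.6, 0.3, -1.5]
grip_width: 8.1
```

send_rows --commands '[[[0,0,0,6,0],[0,0,0,6,0],[0,0,0,6,0],[0,0,0,6,0],[0,0,0,6,0],[0,0,0,6,0]]]'

```text
time: 13.58
tool_pos: [500.5, 76.2, 75.1]
tcp_rot: [0.087, 1.567, 0.503]
contact_force: [1.8, -0.4, -2.0]
grip_width: 7.7
```

Run:
```python
from h import *
plan([504.8,72.8,70],19.5)
```

```text
pos [500.5  76.2  75.1] jaw 23.9 j [-0.    0.49  1.78  0.    0.88 -0.42] F [ 1.8 -0.4 -2. ] w 7.7 t 13.5833
tool x world [ 0.003  0.002 -1.   ] shift mm [ 5.1 -4.8  2.6] turn 4.4
```

send_rows --commands '[[[0.002,-0.003,0.001,2.2,0],[0.002,-0.002,0.001,2.2,0],[0.002,0,0,0,0]]]'

```text
time: 13.83
tool_pos: [503.6, 72.2, 67.9]
tcp_rot: [0.549, 1.568, 0.879]
contact_force: [0.3, -0.3, -1.0]
grip_width: 8.1
```

Run:
```python
from h import *
plan([504.8,72.8,27],19.5)
b=cap('side','s12.png')['color']
cv2.imwrite('pics/s12c.png',cv2.resize(b[170:275,280:405],None,fx=6,fy=5.7,interpolation=cv2.INTER_CUBIC))
b=cap('top','t12.png')['color']
cv2.imwrite('pics/t12c.png',cv2.resize(b[145:245,290:400],None,fx=6,fy=6,interpolation=cv2.INTER_CUBIC))
```

```text
pos [503.6  72.2  67.9] jaw 18.9 j [-0.01  0.5   1.77  0.    0.87 -0.34] F [ 0.3 -0.3 -1. ] w 8.1 t 13.8333
tool x world [ 0.002  0.002 -1.   ] shift mm [40.9  0.1  1.2] turn -0.6
```

View pics/s12c.png

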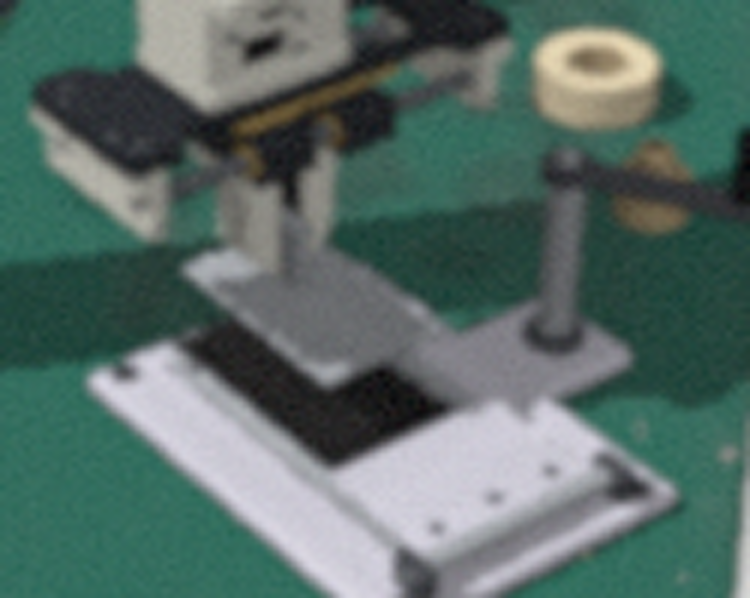

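View pics/t12c.png

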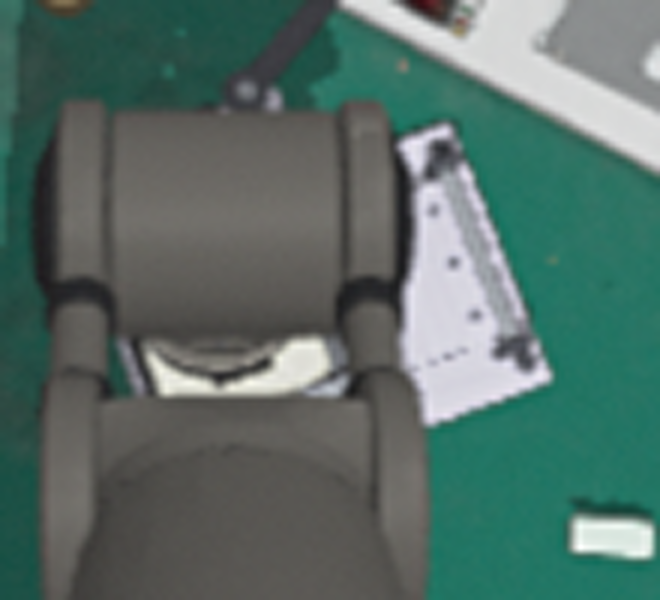

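Run:
```python
from h import *
d=dict(np.load('pics/s12.npz'))
S=lambda u,v,z: ray(d,280+(u+.5)/6-.5,170+(v+.5)/5.7-.5,z)[:2]
c,s=np.cos(np.radians(JY)),np.sin(np.radians(JY));RJ=np.array([[c,-s],[s,c]])
j=lambda p:(RJ.T@(p-J0)).round(1)
print('strip near front',j(S(328,387,57.5)),'near rear corner top',j(S(182,270,61.5)), 'far front top',j(S(458,332,61.5)))
print('lip/bed near corner (z12)',j(S(335,466,12)),'bed rear near',j(S(180,345,12)),'jig corner -90,-75',j(S(88,380,10)),'120,75',j(S(680,495,10)))
o,R=tool();print('tcp',j(o['tool_pos'][:2]), 'pred edge near',j(o['tool_pos'][:2])+[74.6,-30])
```

```text
strip near front [ 27.1 -32.8] near rear corner top [-71.3 -34. ] far front top [33.1 30.1]
lip/bed near corner (z12) [ 27.5 -28.4] bed rear near [-79.9 -29.6] jig corner -90,-75 [-84.6 -74.8] 120,75 [124.6  73.6]
tcp [-48.2  -3.8] pred edge near [ 26.4 -33.8]
```

send_rows --commands '[[[0.004,0,0.001,-0.5,0],[0.004,0,0.001,0,0],[0.004,0,0,0,0],[0.004,0,0,0,0],[0.004,0,0,0,0],[0.003,0,0,0,0]]]'

```text
time: 14.43
tool_pos: [504.8, 73.7, 42.4]
tcp_rot: [1.033, 1.569, 1.379]
contact_force: [-0.9, -0.6, -0.3]
grip_width: 7.6
```

```bash
cat >> h.py <<'E'
def js():
    o,R=tool();c,s=np.cos(np.radians(JY)),np.sin(np.radians(JY));RJ=np.array([[c,-s],[s,c]])
    p=o['tool_pos'];F=o['contact_force'];f=RJ.T@F[:2]
    print('tcp jig',(RJ.T@(p[:2]-J0)).round(1),'z',p[2].round(1),'yaw err',round(jaw(R)-90-JY,2),'tilt jig x,y',(RJ.T@R[:2,0]).round(4),'F jig',f.round(1),F[2].round(1),'w',round(o['grip_width'],1),'t',o['time'])
E
python3 - <<'E'
from h import *
js()
E
```

```text
tcp jig [-48.8  -1.7] z 42.4 yaw err 0.37 tilt jig x,y [-0.0019  0.0011] F jig [ 0.3 -1.1] -0.3 w 7.6 t 14.4333
```

send_rows --commands '[[[0.003,0,0,0.3,0],[0.003,0,0,0,0],[0.002,0,0,0,0],[0.002,0,0,0,0]]]'

```text
time: 14.77
tool_pos: [504.5, 73.7, 30.7]
tcp_rot: [1.481, 1.569, 1.822]
contact_force: [0.6, -0.2, -1.0]
grip_width: 8.0
```

Run:
```python
from h import *
js()
b=cap('side','s13.png')['color']
cv2.imwrite('pics/s13c.png',cv2.resize(b[170:275,280:405],None,fx=6,fy=5.7,interpolation=cv2.INTER_CUBIC))
```

```text
tcp jig [-48.9  -2. ] z 30.7 yaw err 0.04 tilt jig x,y [-0.0022  0.0002] F jig [0.4 0.5] -1.0 w 8.0 t 14.7667
```

View pics/s13c.png

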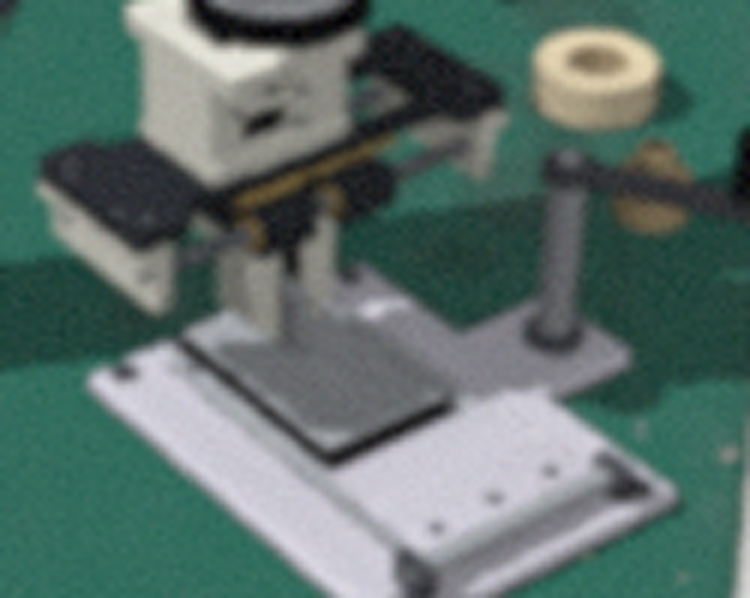

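send_rows --commands '[[[0.002,0,0,0,0],[0.002,0,0,0,0],[0.0015,0,0,0,0]]]'

```text
time: 15.07
tool_pos: [504.5, 73.7, 24.7]
tcp_rot: [1.4, 1.569, 1.741]
contact_force: [-0.1, -0.5, -1.4]
grip_width: 7.6
```

Run:
```python
from h import *
js()
```

```text
tcp jig [-48.9  -1.9] z 24.7 yaw err 0.05 tilt jig x,y [-0.0021  0.0004] F jig [ 0.4 -0.3] -1.4 w 7.6 t 15.0667
```

send_rows --commands '[[[0.001,0,0,0,0],[0.001,0,0,0,0],[0.001,0,0,0,0]]]'

```text
time: 15.32
tool_pos: [504.7, 73.9, 22.1]
tcp_rot: [1.172, 1.568, 1.513]
contact_force: [-5.2, 1.6, 20.0]
grip_width: 7.9
```

Run:
```python
from h import *
js()
```

```text
tcp jig [-49.1  -1.7] z 22.1 yaw err 0.05 tilt jig x,y [-0.0021  0.0009] F jig [-3.3 -4.4] 20.0 w 7.9 t 15.3167
```

send_rows --commands '[[[-0.001,0,0,0,0],[-0.001,-0.004,0,0,0],[-0.001,-0.004,0,0,0]]]'

```text
time: 15.57
tool_pos: [507.4, 66.5, 25.5]
tcp_rot: [1.0, 1.568, 1.343]
contact_force: [-0.2, -0.4, -1.7]
grip_width: 7.9
```

Run:
```python
from h import *
js()
```

```text
tcp jig [-41.2  -1.6] z 25.5 yaw err 0.12 tilt jig x,y [-0.002   0.0013] F jig [ 0.3 -0.3] -1.7 w 7.9 t 15.5667
```

send_rows --commands '[[[0.001,0,0,0,0],[0.001,0,0,0,0],[0.0003,-0.003,0,0,0]]]'

```text
time: 15.82
tool_pos: [509.0, 62.6, 23.1]
tcp_rot: [0.707, 1.568, 1.048]
contact_force: [-0.3, -0.7, -1.7]
grip_width: 7.6
```

Run:
```python
from h import *
js()
```

```text
tcp jig [-37.   -1.4] z 23.1 yaw err 0.07 tilt jig x,y [-0.0016  0.0019] F jig [ 0.6 -0.5] -1.7 w 7.6 t 15.8167
```

send_rows --commands '[[[0,-0.004,0,0,0],[0,-0.004,0,0,0],[0,-0.004,0,0,0]]]'

```text
time: 16.07
tool_pos: [513.1, 50.4, 22.6]
tcp_rot: [1.07, 1.569, 1.412]
contact_force: [-0.6, -0.0, -2.1]
grip_width: 7.8
```

Run:
```python
from h import *
js()
b=cap('side','s14.png')['color']
cv2.imwrite('pics/s14c.png',cv2.resize(b[170:275,280:405],None,fx=6,fy=5.7,interpolation=cv2.INTER_CUBIC))
```

```text
tcp jig [-24.1  -1.7] z 22.6 yaw err 0.09 tilt jig x,y [-0.002   0.0011] F jig [-0.2 -0.6] -2.1 w 7.8 t 16.0667
```

View pics/s14c.png

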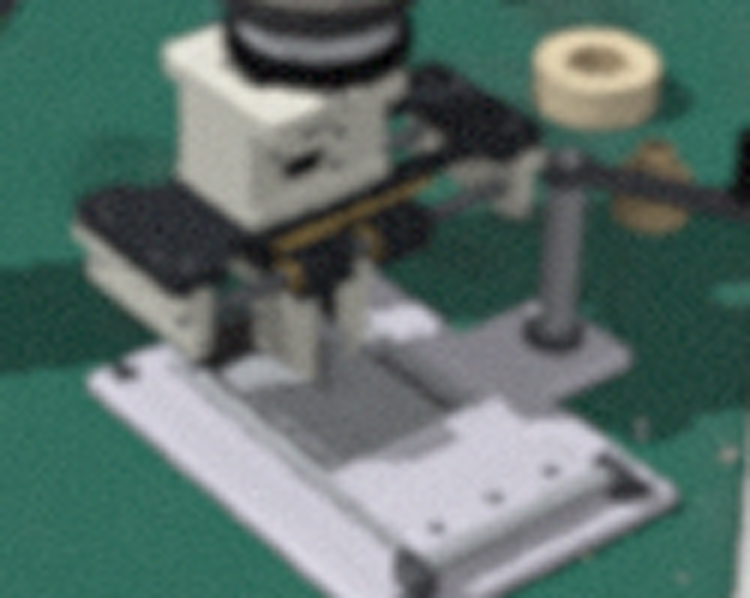

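send_rows --commands '[[[0,-0.004,0,0,0],[0,-0.004,0,0,0],[0.0003,-0.003,0,0,0]]]'

```text
time: 16.37
tool_pos: [517.5, 38.3, 22.3]
tcp_rot: [0.896, 1.569, 1.237]
contact_force: [-1.0, 1.0, 2.2]
grip_width: 7.8
```

Run:
```python
from h import *
js()
b=cap('side','s15.png')['color']
cv2.imwrite('pics/s15c.png',cv2.resize(b[170:275,280:405],None,fx=6,fy=5.7,interpolation=cv2.INTER_CUBIC))
```

```text
tcp jig [-11.3  -1.6] z 22.3 yaw err 0.06 tilt jig x,y [-0.0017  0.0013] F jig [-1.3 -0.6] 2.2 w 7.8 t 16.3667
```

View pics/s15c.png

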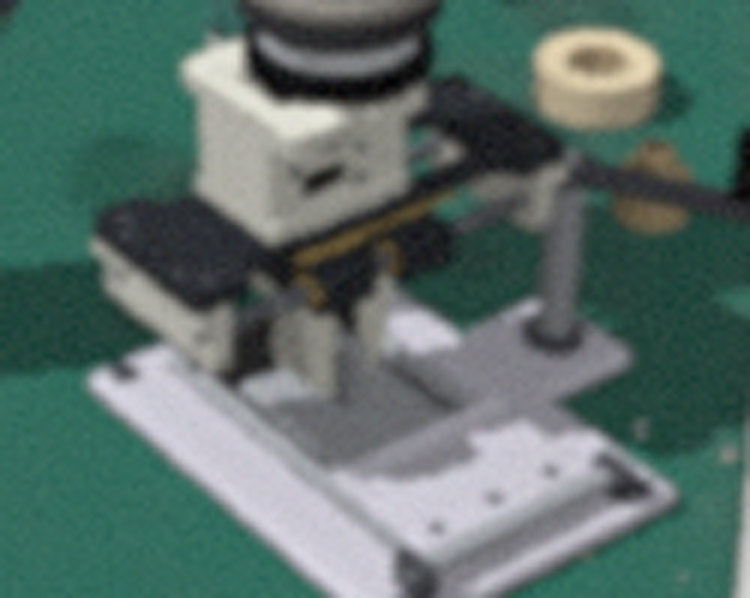

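send_rows --commands '[[[-0.0002,-0.003,-0.0005,0,0],[-0.0002,-0.003,-0.0005,0,0],[-0.0002,-0.003,0,0,0]]]'

```text
time: 16.67
tool_pos: [519.8, 28.5, 22.9]
tcp_rot: [0.79, 1.569, 1.131]
contact_force: [-0.6, -0.1, -1.3]
grip_width: 8.0
```

Run:
```python
from h import *
js()
```

```text
tcp jig [-1.2 -2.6] z 22.9 yaw err 0.06 tilt jig x,y [-0.0015  0.0015] F jig [-0.1 -0.5] -1.3 w 8.0 t 16.6667
```

send_rows --commands '[[[0,-0.002,0,0,0],[0,-0.002,0,0,0]]]'

```text
time: 16.83
tool_pos: [521.3, 24.1, 22.9]
tcp_rot: [0.774, 1.569, 1.115]
contact_force: [-0.0, -0.6, -1.8]
grip_width: 7.9
```

Run:
```python
from h import *
js()
```

```text
tcp jig [ 3.5 -2.7] z 22.9 yaw err 0.04 tilt jig x,y [-0.0014  0.0015] F jig [ 0.6 -0.2] -1.8 w 7.9 t 16.8333
```

send_rows --commands '[[[0,-0.0015,0,0,0],[0,-0.0015,0,0,0]]]'

```text
time: 17.0
tool_pos: [522.4, 21.1, 22.9]
tcp_rot: [0.943, 1.568, 1.283]
contact_force: [-1.4, 13.0, 1.6]
grip_width: 7.6
```

Run:
```python
from h import *
js()
b=cap('side','s16.png')['color']
cv2.imwrite('pics/s16c.png',cv2.resize(b[170:275,280:405],None,fx=6,fy=5.7,interpolation=cv2.INTER_CUBIC))
```

```text
tcp jig [ 6.6 -2.7] z 22.9 yaw err 0.02 tilt jig x,y [-0.002   0.0015] F jig [-12.7   3. ] 1.6 w 7.6 t 17.0
```

View pics/s16c.png

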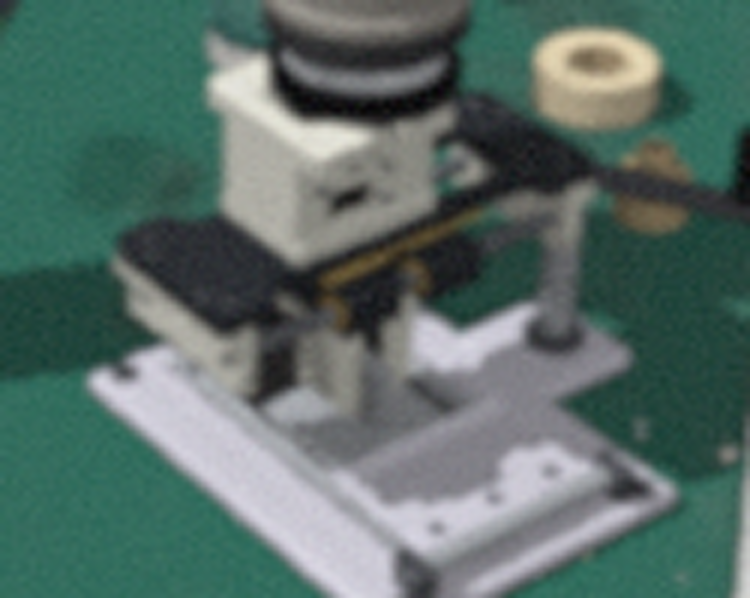

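send_rows --commands '[[[0.001,0,0,0,0],[0.001,0,0,0,0]]]'

```text
time: 17.22
tool_pos: [522.5, 21.4, 22.1]
tcp_rot: [0.895, 1.568, 1.236]
contact_force: [-5.8, 0.6, 19.8]
grip_width: 7.8
```

Run:
```python
from h import *
js()
```

```text
tcp jig [ 6.3 -2.5] z 22.1 yaw err 0.03 tilt jig x,y [-0.0023  0.0018] F jig [-2.5 -5.3] 19.8 w 7.8 t 17.2167
```

send_rows --commands '[[[0.001,-0.001,0,0,0],[0.001,-0.001,0,0,0]]]'

```text
time: 17.38
tool_pos: [522.6, 21.3, 22.1]
tcp_rot: [1.086, 1.566, 1.427]
contact_force: [-3.3, 6.1, 10.8]
grip_width: 7.7
```

Run:
```python
from h import *
js()
b=cap('side','s17.png')['color']
cv2.imwrite('pics/s17c.png',cv2.resize(b[165:285,280:440],None,fx=4.9,fy=4.9,interpolation=cv2.INTER_CUBIC))
cap('side','s18.png'); js(); print(monitor.get_obs()['dq'].round(4))
```

```text
tcp jig [ 6.4 -2.4] z 22.1 yaw err 0.03 tilt jig x,y [-0.0043  0.0023] F jig [-6.9 -1.1] 10.8 w 7.7 t 17.3833
tcp jig [ 6.4 -2.5] z 22.1 yaw err 0.03 tilt jig x,y [-0.0043  0.0022] F jig [-7.5 -2.6] 12.1 w 7.7 t 17.4833
[ 0.0016 -0.0024  0.0025 -0.0003 -0.0012  0.0016]
```

View pics/s17c.png

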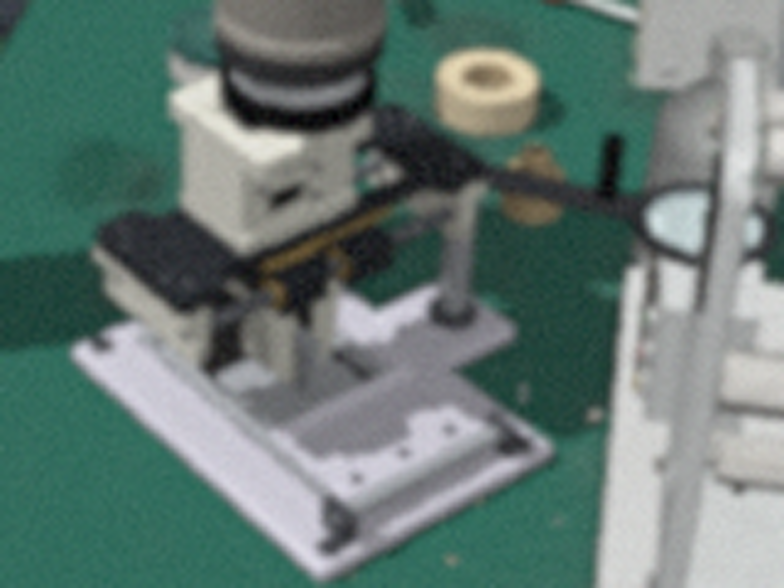

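send_rows --commands '[[[0.0025,-0.0005,0,0,0]]]'

```text
time: 17.57
tool_pos: [522.6, 21.3, 22.0]
tcp_rot: [1.014, 1.566, 1.355]
contact_force: [-11.8, 1.1, 40.2]
grip_width: 7.9
```

Run:
```python
from h import *
js()
for i in range(6): optics.capture('side')
js()
```

```text
tcp jig [ 6.4 -2.4] z 22.0 yaw err 0.07 tilt jig x,y [-0.0042  0.0026] F jig [ -4.9 -10.8] 40.2 w 7.9 t 17.5667
tcp jig [ 6.4 -2.4] z 22.1 yaw err 0.05 tilt jig x,y [-0.0042  0.003 ] F jig [-4.7 -8. ] 24.3 w 8.0 t 17.8667
```

Run:
```python
from h import *
for k in range(3):
  for i in range(8): d=optics.capture('side')
  js()
cv2.imwrite('pics/s20c.png',cv2.resize(d['color'][165:285,280:440],None,fx=4.9,fy=4.9,interpolation=cv2.INTER_CUBIC))
```

```text
tcp jig [ 6.5 -2.4] z 22.1 yaw err 0.05 tilt jig x,y [-0.0042  0.0031] F jig [-6.1 -6. ] 25.8 w 7.8 t 18.2667
tcp jig [ 6.4 -2.4] z 22.1 yaw err 0.06 tilt jig x,y [-0.0042  0.003 ] F jig [-6.  -7.8] 25.2 w 7.8 t 18.6667
tcp jig [ 6.4 -2.4] z 22.1 yaw err 0.05 tilt jig x,y [-0.0042  0.003 ] F jig [-6.2 -6.9] 24.0 w 7.6 t 19.0667
```

View pics/s20c.png

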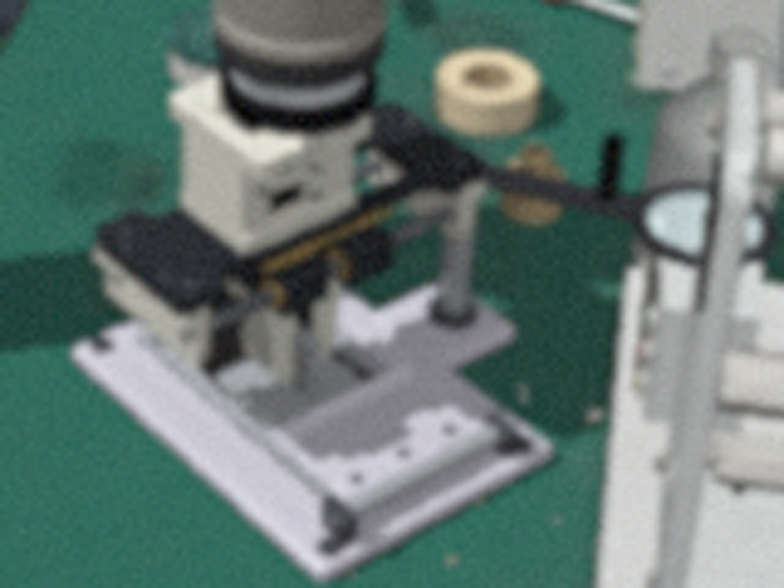

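Steady at about 25 N down and 6 N against the stop. The flap is down, the magnifier is at its stop, and the bystanders are in place, so I am handing in.

```bash
python3 -c "
from plant import close_job
print(close_job())"
```

```text
the job is handed in; nothing more can be done
None
```

I swung the magnifier round to its stop, slid the 100 x 60 mm strip under the flap until it met the end stop, and handed the job in at about 19 s. The gripper is still holding the strip and pressing it onto the bed. No verdict was reported, so the results below are my own checks.

**Magnifier:** a side picture puts the lens about where 2.1 rad should be. The force rose to about 10 N there, which I took as the stop. It had not moved in later pictures.

**Strip, last readings:**

| Check | Reading |
|---|---|
| Grip on the rib | 7.8 mm opening (rib is 8 mm) |
| Downward force on the bed | about 25 N, steady for over 1 s |
| Force against the end stop | about 6 N, steady |
| Tool tilt | under 0.006 rad |
| Strip in line with the jig | within about 0.1 degree, from the tool's angle |
| Sideways position | about -2.4 mm from the middle |

- **Flap:** it looked the same in every picture as the strip went in. I had no direct reading of its angle.
- **Other things on the bench:** I touched none of them. The last view confirmed only the tape and the brass weight in place; the rubber block was out of the picture and the tin was mostly hidden.

**What disagreed:**
- The two cameras placed the jig 3 to 4 mm apart. I trusted the top camera and felt for the stop by force. Contact came with the edge at about 81 mm by my estimate, against 80 mm stated.
- Some early fast moves drifted in height and tilt, so I levelled the tool before gripping.
- The last press peaked at 40 N on the wrist before settling.

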